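# Preload a stack of battery cells in a bench screw press

### The arm

A 7-joint arm with a two-finger parallel gripper is mounted at the origin on the work surface. World frame = base frame: x ahead of the robot, y to its left, z up, the work surface at z = 0. Lengths are in mm, angles in rad, forces in N, time in s.
With the tool pointing down it reaches from about 425 to 875 mm from the base axis. Payload 9.9 kg.
Tool frame: the origin (TCP) lies on the front face of the gripper's body, between the roots of the fingers; the fingertips stand 73 mm ahead of it and the grasp point (between the pads) lies 54 mm ahead of it; z points along the fingers, y is the line along which they close (so a half turn about z gives the same grasp; the last joint's range is limited). The gripper opens to 85 mm and grips with 20 to 120 N. Pads are 22 mm wide; open, the fingers measure 114 mm over their backs; the gripper's body (76 mm by 85 mm) begins 54 mm behind the grasp point. The pads swing forward as they close: fully open they stand 13 mm farther back than shut.
Start: joints at [-0.084, 0.576, 0.025, 1.437, -0.015, 1.129, -0.057], TCP at [675.005, 0.006, 303.889] pointing down, gripper open.
Joint ranges: [-2.76, 2.76], [-0.34, 2.15], [-1.52, 1.57], [0.19, 2.46], [-1.09, 4.23], [0.17, 1.99], [-2.82, 2.82]. Speed limits (rad/s): [2.22, 2.22, 3.01, 3.01, 3.14, 3.14, 3.14].

### API

Orientations are given as a unit quaternion [x, y, z, w].
In Python, from rig import bot gives the robot as it stands.
- The arm moves only by the tool apply_moves, never from a script. Its argument "motion" is a list of rows, each an object with "rotation": the turn, a rotation vector about the tool's x, y, z in degrees, a list of three; "linear": the shift along the tool's x, y, z in m, a list of three; "grip": the finger opening in m, from 0 to 0.0854. In form: [{"rotation": [wx, wy, wz], "linear": [tx, ty, tz], "grip": grip}, ...]. A call has 1 to 12 rows; each row shifts and turns the commanded pose from where the row before left it, along the tool's axes as they then stand; what a row does not reach is not made up. A row lasts 1/12 s, in which the tool goes at most 41.7 mm and 7.16 degrees, less where a joint would pass 70% of its speed; a pose out of reach is approached as far as the arm can. A call is refused whole if a number of a shift passes 0.0417 or a number of a turn 7.16, either way. A call with a gripper value outside its range is refused whole. The fingers move at their own pace and stop on an object; "squeeze" is the grip in N (left out, the last holds). Time passes only in rows, so rows that do not move let the fingers close. It gives the time, the measured TCP pose, the force, the opening and the grip force at its end, in the units of the state.
- bot.state(): the state, without advancing time (a new reading comes with each control period).
- bot.read_camera(name): name is "scene" or "side" or "wrist"; returns a dict with "color" (420x560x3 uint8, red, green, blue), "fx", "fy", "cx", "cy" (pixels), "cam_to_world" (4x4, takes a point from camera to world coordinates); the wrist camera has in their place "T_tool_cam" (4x4, takes a point from camera to tool coordinates, whose origin is the TCP and whose axes are the flange's). Camera axes: x right, y down, z forward; pixel columns grow to the right and rows downward; lengths in mm; the calibration is good to about 2 mm. A picture is of the moment at which its call begins: read the wrist's pose just before it. There is no depth.
- bot.finish_job(): hands the job in; it is judged then, once.
The state is a dict: "time": time; "joint_pos": joint angles; "joint_vel": joint speeds; "joint_efforts": joint torques, N m; "tool_pos": TCP position; "tcp_rot": TCP orientation; "wrist_force": force on the tool from outside, world axes, zero at the start; "moment": the same for the moment, N m; "opening": finger opening in mm; "grip_force": force on a finger pad.
Only numpy, scipy, OpenCV 4.12 (cv2) and the standard library are available. Lean on these libraries where they do the work, as an engineer would, in place of code of your own. Each camera call takes 0.05 s, during which the arm holds its last target. There are 200 camera calls.

### The job

Take the loose lid off the cell case and stack all the battery cells from it squarely, one flat on another with their long sides in line, on the press's slide-out tray, then push the tray fully home. Wind the press down until its platen just touches the stack, then turn the crank half a turn more and leave the stack clamped like that. Finish by putting the lid properly back on the empty case, and do not disturb the other things on the bench.

Things in the scene. Friction and masses are not known exactly. Their poses are not given: they have to be found in the camera images.
- press: Blue bench screw press fixed to the bench. Origin: on the bench, under the screw axis. Its y axis is the direction in which the tray slides out, z up. Base 190 mm (x) x 130 mm (y) x 16 mm with a 76 mm wide guide running out to y = +250 mm; two columns of 22 mm diameter at x = -78 and +78 mm; a cross head 190 x 50 mm at z = 162 to 190 mm, pierced by the screw.
- tray (a joint): Slide of the aluminium tray (m): 0 = fully home, the pad under the platen; 0.15 = fully out along the press's +y, where the pad is clear of the press and can be loaded from above. It starts part way out. Friction about 1.5 N; it stays where it is left.
- tray_pad (a point): Centre of the tray's flat top (50 mm in x, 90 mm in y, at z = 30 mm), axes as the press; moves with the tray. Cells are stacked here centred, long side along y. Lips 5 mm high cross its two ends at y = -42 and +42 mm.
- tray_handle (a point): Top centre of the black upright square handle post of the tray (18 x 18 mm, 47 mm tall, top at z = 75 mm), 150 mm along press y from the pad centre; it stands clear of crank and head even with the tray home. Moves with the tray.
- crank (a joint): Angle of the crank (rad), clockwise from above positive; 0 = top of the screw (range 0 to 22). Clockwise lowers screw, crank and platen together by 20 mm a turn (3.18 mm per rad). It starts between 0 and 2.4. Turning needs about 2 to 4 N at the knob; it stays where it is left (self-locking).
- crank_axis (a point): Point on the screw axis at the upper face of the crank arm (z = 277 mm at crank angle 0); sinks with the screw and its axes turn with the crank.
- crank_knob (a point): Top centre of the crank's upright black knob, a freely spinning sleeve of 22 mm diameter and 44 mm tall standing on the crank arm, 60 mm from the screw axis (along the press's -y at crank angle 0). Top at z = 322 mm at angle 0. It can be held from above and carried round without turning the hand.
- platen (a joint): How far the platen has been pushed up against its spring relative to the screw (m): 0 = hanging free, grows only after the platen touches the stack, 10 mm = half a turn past contact (20 mm per turn); stop at 16 mm. Stiffness 1.2 N/mm, some 5 N to start it.
- platen_face (a point): Centre of the underside of the steel platen (50 x 80 mm, 12 mm thick, hung below the screw on a stem with a visible spring of 20 mm). z = 118 mm at crank angle 0.
- case: Black shallow cell case, fixed, open above: outside 261 mm (x) x 82 mm (y) x 32 mm high, walls 4 mm, floor 4 mm. Origin: centre of its underside. The strip of bench on its left (+y) side is kept clear, so the lid can be laid there with its centre about 120 mm from the case's centre.
- lid: Loose white lid of the case, 261 x 82 mm, 5 mm plate, 0.2 kg. Origin: centre of the underside of its 5 mm deep rim (245 x 66 mm), which drops inside the case walls with 4 mm play; seated, the origin is 27 mm above the case origin. Black upright handle block in the middle: 16 mm in x, 50 mm in y, z = 10 to 43 mm. On the bench it rests on its rim.
- cell1: Flat aluminium battery cell, black end cap, 32 mm (x) x 64 mm (y) x 16 mm thick, 90 g, plus two 3 mm tabs at its +y end. Origin: centre of its underside. Two to four lie flat in the case, in a row along its x, long sides along its y, 57 mm apart or more; absent ones are None. Ends may point either way in the stack.
- cell2: Flat aluminium battery cell, black end cap, 32 mm (x) x 64 mm (y) x 16 mm thick, 90 g, plus two 3 mm tabs at its +y end. Origin: centre of its underside. Two to four lie flat in the case, in a row along its x, long sides along its y, 57 mm apart or more; absent ones are None. Ends may point either way in the stack.
- cell3: Flat aluminium battery cell, black end cap, 32 mm (x) x 64 mm (y) x 16 mm thick, 90 g, plus two 3 mm tabs at its +y end. Origin: centre of its underside. Two to four lie flat in the case, in a row along its x, long sides along its y, 57 mm apart or more; absent ones are None. Ends may point either way in the stack.
- cell4: Flat aluminium battery cell, black end cap, 32 mm (x) x 64 mm (y) x 16 mm thick, 90 g, plus two 3 mm tabs at its +y end. Origin: centre of its underside. Two to four lie flat in the case, in a row along its x, long sides along its y, 57 mm apart or more; absent ones are None. Ends may point either way in the stack.
- threadlock: Bystander, leave alone: black bottle with red label and white cap, 48 mm across, 150 mm tall.
- glue: Bystander, leave alone: small white bottle with yellow cap, 34 mm across, 80 mm tall.
- carton: Bystander, leave alone: plain cardboard carton 60 x 80 x 50 mm.
- driver: Bystander, leave alone: screwdriver lying on the bench, 170 mm long.
- spanner: Bystander, leave alone: steel spanner lying flat, 160 mm long.
- fitting: Bystander, leave alone: upright stepped hose fitting, 28 mm across, 60 mm tall.
- nutcup: Bystander, leave alone: small grey bowl, 66 mm across, 40 mm tall.

How it is judged:
By the outcome, as a careful person would: the job done as asked, in the order asked, and still so for the second after the job is handed in, with the robot touching nothing.
Of cell1, cell2, cell3, cell4 only 2 to 4 are there at a start; the rules pass over those that are not, and their reading is None.
At some moment in a run one of lid may be knocked a few centimetres aside while the robot is not near it.
Once in a run the grip may slacken for a moment while it holds something.
It also fails if it takes over 210 s, if anything falls off the work surface, if the arm or the gripper's body presses on something with over 40 N, if the wrist force passes 120 N, or if a joint passes its speed limit or range.

## Working session

There is one attempt and no reset: what is moved stays moved. The work goes in short steps, Python scripts to look and compute and a tool call to move; the robot and the scene stay as the last step left them, time stands still between calls to the robot, and variables do not carry over. Pictures are saved under pics/ and viewed, at most 14 in all, crops included, and the job is handed in when it is done.

Besides the shell and the picture viewer there is one more tool, called after "Call:" in YAML: its name, and indented under it one key for each argument. apply_moves: Moves the arm, as the interface text tells. Its arguments: {"type":"object","properties":{"motion":{"type":"array"},"squeeze":{"type":"number"}},"required":["motion"]}

```bash
ls; mkdir -p pics; python3 - <<'E'
from rig import bot
import cv2,numpy as np
print(bot.state())
for n in ["scene","side"]:
    r=bot.read_camera(n); print(n,r["fx"],r["fy"],r["cx"],r["cy"],np.round(r["cam_to_world"],4).tolist())
    cv2.imwrite(f"pics/{n}0.png",cv2.resize(r["color"][:,:,::-1],(800,600),interpolation=cv2.INTER_CUBIC))
r=bot.read_camera("wrist");print(r["fx"],np.round(r["T_tool_cam"],4).tolist())
cv2.imwrite("pics/wrist0.png",r["color"][:,:,::-1])
E
```

```text
pics
{'time': 0.0, 'joint_pos': array([-0.08381709,  0.57653079,  0.02485994,  1.4379143 , -0.0149979 ,
        1.12903527, -0.05650704]), 'joint_vel': array([ 0.00047651, -0.00172015, -0.00029348, -0.00137548, -0.00057192,
        0.00099732, -0.0016572 ]), 'joint_efforts': array([ 1.10782021e-03, -7.65753937e+01,  2.25157209e+00, -2.85965914e+01,
        1.54639565e-02,  1.25475466e-02,  7.09064329e-05]), 'tool_pos': array([6.74653994e+02, 1.34963909e-02, 3.03041606e+02]), 'tcp_rot': array([ 7.07095330e-01,  7.07117719e-01, -6.36288711e-04, -5.65748798e-04]), 'wrist_force': array([-0.47219332,  0.56845501,  0.40655314]), 'moment': array([-0.00434483,  0.02544833, -0.02385565]), 'grip_force': 0.0, 'opening': 85.73678355593408}
scene 392.45999578891434 392.45999578891434 282.2124742487607 208.92406696063864 [[-0.3687, 0.5035, -0.7814, 1428.4829], [0.9295, 0.205, -0.3065, 274.2896], [0.0059, -0.8393, -0.5436, 814.1656], [0.0, 0.0, 0.0, 1.0]]
side 401.1427472464452 401.1427472464452 275.67159874360095 209.4604021082377 [[0.8794, -0.2653, 0.3954, 157.9049], [-0.4761, -0.4849, 0.7336, -870.716], [-0.0029, -0.8333, -0.5528, 789.6448], [0.0, 0.0, 0.0, 1.0]]
289.19564781755105 [[0.0009, -0.9568, -0.2908, 73.1064], [1.0, 0.0011, -0.0004, -2.0984], [0.0007, -0.2908, 0.9568, -70.0184], [0.0, 0.0, 0.0, 1.0]]
```

View pics/scene0.png

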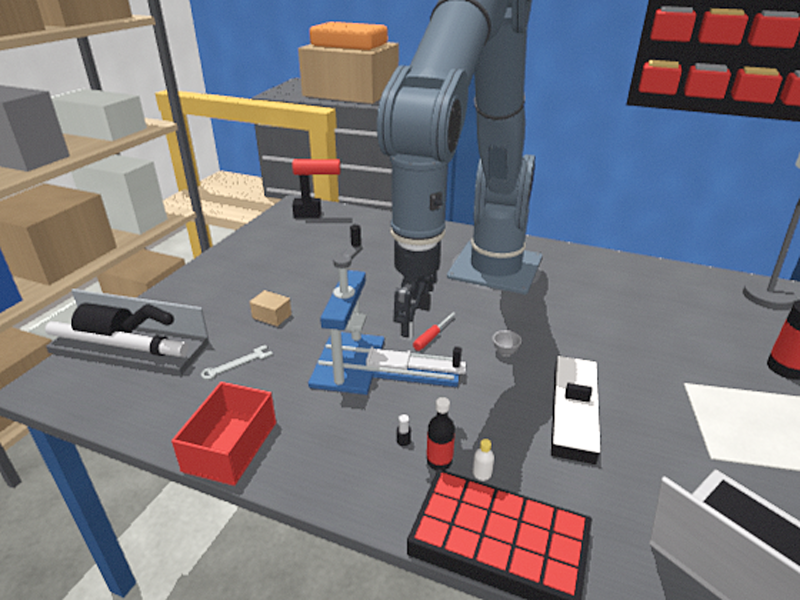

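View pics/side0.png

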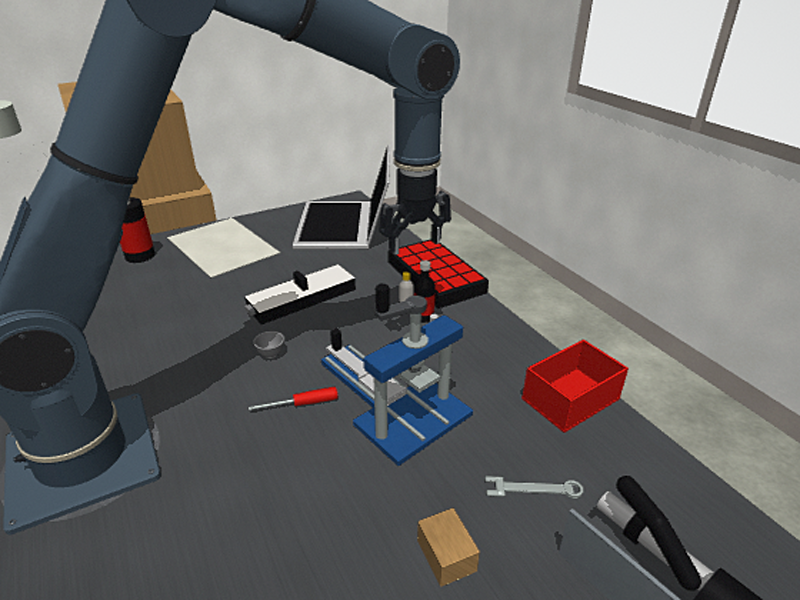

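```bash
cat > h.py <<'E'
from rig import bot
import cv2,numpy as np
from scipy.spatial.transform import Rotation as R
from scipy.optimize import least_squares
def crop(img,x0,y0,x1,y1,s=4):
    c=cv2.resize(img[y0:y1,x0:x1,::-1],None,fx=s,fy=s,interpolation=cv2.INTER_CUBIC)
    for x in range(-(-x0//10)*10,x1,10):
        cv2.line(c,((x-x0)*s,0),((x-x0)*s,6 if x%50 else 16),(0,255,255),1)
        if x%20==0: cv2.putText(c,str(x),((x-x0)*s,26),0,.35,(0,255,255),1)
    for y in range(-(-y0//10)*10,y1,10):
        cv2.line(c,(0,(y-y0)*s),(6,(y-y0)*s),(0,255,255),1)
        if y%20==0: cv2.putText(c,str(y),(8,(y-y0)*s+4),0,.35,(0,255,255),1)
    return c
def side(a,b):
    h=max(a.shape[0],b.shape[0]); o=np.zeros((h,a.shape[1]+b.shape[1],3),np.uint8)
    o[:a.shape[0],:a.shape[1]]=a; o[:b.shape[0],a.shape[1]:]=b; return o
def proj(cam,P):
    T=np.linalg.inv(cam["cam_to_world"]); p=(T[:3,:3]@np.atleast_2d(P).T).T+T[:3,3]
    return p[:,:2]/p[:,2:]*[cam["fx"],cam["fy"]]+[cam["cx"],cam["cy"]]
def ray(cam,u,v,z):
    M=cam["cam_to_world"]; d=M[:3,:3]@[(u-cam["cx"])/cam["fx"],(v-cam["cy"])/cam["fy"],1]; o=M[:3,3]
    return o+d*(z-o[2])/d[2]
def wrist():
    s=bot.state(); r=bot.read_camera("wrist"); T=np.eye(4); T[:3,:3]=R.from_quat(s["tcp_rot"]).as_matrix(); T[:3,3]=s["tool_pos"]
    r["cam_to_world"]=T@r["T_tool_cam"]; return r
E
python3 - <<'E'
from h import *
a=bot.read_camera("scene")["color"]; b=bot.read_camera("side")["color"]
cv2.imwrite("pics/s1.png",side(crop(a,205,150,335,285),crop(a,380,240,430,330)))
cv2.imwrite("pics/s2.png",side(crop(b,220,195,335,330),crop(b,168,175,252,235)))
E
```

```text
(no output)
```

View pics/s1.png

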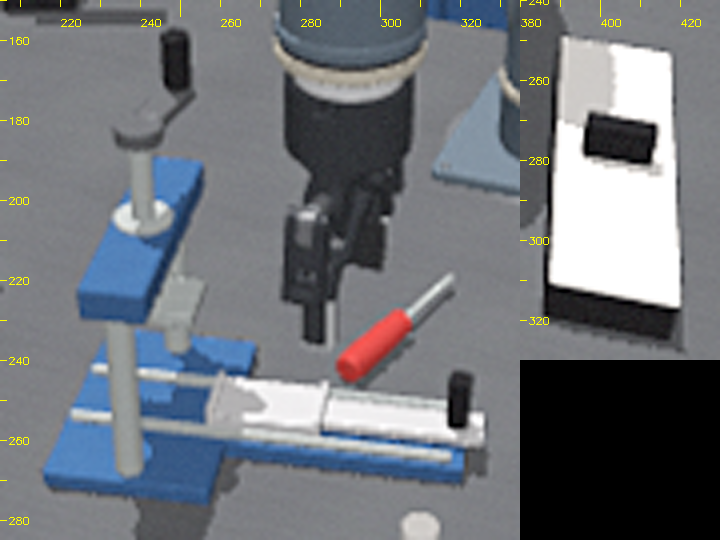

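View pics/s2.png

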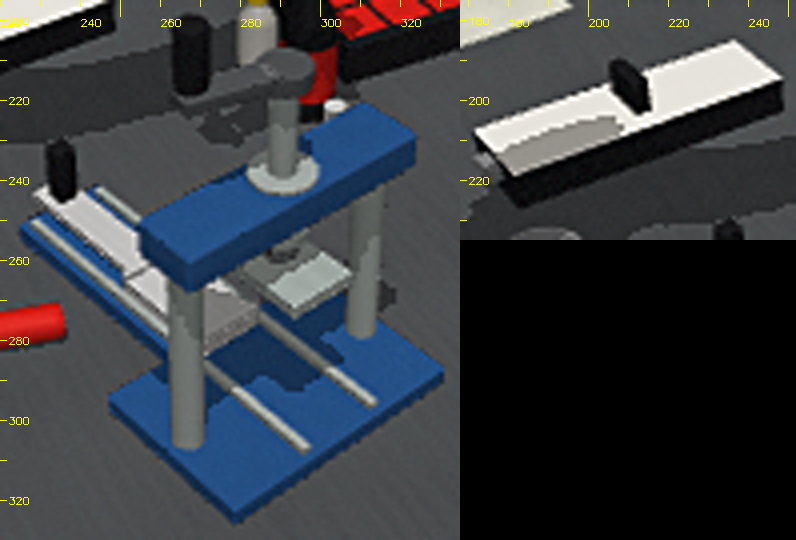

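```bash
cat >> h.py <<'E'
def fit(obs,z=None,p0=(650,0,0)):
    "obs: list of (cam, local xyz, uv); fits x,y,yaw"
    def f(p):
        Q=R.from_euler('z',p[2]).as_matrix()
        return np.concatenate([(proj(c,Q@np.array(l,float)+[p[0],p[1],0])-uv).ravel() for c,l,uv in obs])
    s=least_squares(f,p0,x_scale=[10,10,.1],loss='soft_l1'); return s.x,np.round(f(s.x).reshape(-1,2),1)
E
python3 - <<'E'
from h import *
A=bot.read_camera("scene");B=bot.read_camera("side")
o=[(A,(-95,-25,190),(246.5,188.8)),(A,(-95,25,190),(256,191.3)),(A,(95,-25,190),(225,223)),(A,(95,25,190),(241,224)),
(A,(95,-65,16),(215.8,268.8)),(A,(95,65,16),(258,273)),(A,(-95,65,16),(269.5,235.5)),
(B,(-95,25,190),(254.5,251.3)),(B,(-95,-25,190),(267.5,260.5)),(B,(95,-25,190),(324,228.8)),(B,(95,25,190),(311.3,220)),
(B,(-95,-65,16),(279.3,323.8)),(B,(95,-65,16),(331.3,287.5)),(B,(-95,65,16),(247.5,295))]
for q in ([x for x in o if x[0] is A],[x for x in o if x[0] is B],o):
    p,r=fit(q,p0=(650,-100,0)); print(np.round(p,3)); 
print(r.tolist())
P=p
def tri(ua,ub,x0):
    return least_squares(lambda x:np.concatenate([proj(A,x)[0]-ua,proj(B,x)[0]-ub]),x0)
def loc(x): return R.from_euler('z',-P[2]).apply(x-[P[0],P[1],0])
t=tri((320.3,243.8),(235.3,230.5),[650,100,75]); print("handle",t.x,t.fun,loc(t.x))
t=tri((248.8,158.3),(267.8,200),[650,-150,320]); print("knob",t.x,t.fun,loc(t.x))
o=[(A,(-130.5,-41,37),(390.5,249.3)),(A,(-130.5,41,37),(418,253.8)),(A,(130.5,41,37),(420,316.8)),(A,(130.5,-41,37),(387.5,312.5)),
(B,(-130.5,-41,37),(181.8,219.3)),(B,(-130.5,41,37),(171.8,207.5)),(B,(130.5,41,37),(237.5,185)),(B,(130.5,-41,37),(248.8,194.3))]
for q in (o[:4],o[4:],o):
    p,r=fit(q,p0=(650,200,0)); print(np.round(p,3))
print(r.tolist()); print(ray(A,405.5,270.8,70))
E
```

```text
[ 5.58662e+02 -1.96275e+02  2.15000e-01]
[ 5.56716e+02 -2.08047e+02  2.24000e-01]
[ 5.58108e+02 -2.02296e+02  2.35000e-01]
[[-7.4, -0.4], [-1.5, -1.7], [-1.9, -0.8], [-0.2, -0.2], [-1.1, -0.5], [-1.2, -0.4], [-1.7, -0.5], [-0.9, -1.7], [-0.0, -0.5], [0.1, -1.8], [-1.4, -1.4], [-0.1, -1.6], [-0.3, -2.2], [-1.3, -1.5]]
handle [507.89040713  36.63142138  76.14502349] [-0.53077328  0.39480498 -0.52656088 -0.37971147] [  6.86159403 244.05186069  76.14502349]
knob [ 499.50566328 -197.75949973  315.44140039] [-0.67983714  0.47765222 -0.52388487 -0.357033  ] [-55.93067736  18.07279421 315.44140039]
[5.27292e+02 2.95320e+02 1.20000e-01]
[5.24033e+02 2.84256e+02 1.26000e-01]
[5.27002e+02 2.94230e+02 1.21000e-01]
[[-0.3, 0.4], [-0.8, 0.2], [-0.1, 0.1], [-0.3, -1.9], [-0.1, -2.3], [-0.1, -1.5], [-0.5, -1.1], [-0.2, -1.2]]
[525.57481759 293.93677057  70.        ]
```

Call:
apply_moves:
  motion:
    - {"linear":[0.015,-0.008,0],"rotation":[0,0,0],"grip":0.06}
    - {"linear":[0.03,-0.015,0],"rotation":[0,0,0],"grip":0.06}
    - {"linear":[0.03,-0.015,0],"rotation":[0,0,0],"grip":0.06}
    - {"linear":[0.03,-0.015,0],"rotation":[0,0,0],"grip":0.06}
    - {"linear":[0.03,-0.015,0],"rotation":[0,0,0],"grip":0.06}
    - {"linear":[0.03,-0.015,0],"rotation":[0,0,0],"grip":0.06}
    - {"linear":[0.03,-0.015,0],"rotation":[0,0,0],"grip":0.06}
    - {"linear":[0.03,-0.015,0],"rotation":[0,0,0],"grip":0.06}
    - {"linear":[0.03,-0.015,0],"rotation":[0,0,0],"grip":0.06}
    - {"linear":[0.02,-0.013,0],"rotation":[0,0,0],"grip":0.06}
    - {"linear":[0.01,-0.005,0],"rotation":[0,0,-3.4],"grip":0.06}
    - {"linear":[0,0,0],"rotation":[0,0,-3.5],"grip":0.06}
  squeeze: 60

```text
time: 1.35
tool_pos: [526.2, 289.4, 304.0]
tcp_rot: [0.66, 0.751, 0.0, -0.001]
wrist_force: [-0.7, -0.5, 0.5]
opening: 60.0
grip_force: 0.0
```

Call:
apply_moves:
  motion:
    - {"linear":[0,0,0],"rotation":[0,0,0],"grip":0.06}
    - {"linear":[0,0,0],"rotation":[0,0,0],"grip":0.06}
    - {"linear":[0,0,0],"rotation":[0,0,0],"grip":0.06}

```text
time: 1.6
tool_pos: [529.2, 284.4, 304.0]
tcp_rot: [0.664, 0.747, -0.0, 0.0]
wrist_force: [-0.2, 0.1, 0.2]
opening: 59.9
grip_force: 0.0
```

```bash
python3 - <<'E'
from h import *
r=wrist(); s=bot.state(); print(s["time"],s["tool_pos"],s["tcp_rot"],s["wrist_force"])
a=cv2.imread("pics/wrist0.png")[:,:,::-1]
np.save("w1.npy",r["cam_to_world"]); print(r["cx"],r["cy"])
o=np.vstack([crop(a,0,0,400,300,2)]); cv2.imwrite("pics/w0.png",cv2.resize(a[:,:,::-1],(800,600),interpolation=cv2.INTER_CUBIC)); cv2.imwrite("pics/w1.png",cv2.resize(r["color"][:,:,::-1],(800,600),interpolation=cv2.INTER_CUBIC))
E
```

```text
1.65 [529.24953023 284.36596506 303.91471076] [ 6.64316227e-01  7.47451627e-01 -5.07410272e-05  1.15677965e-04] [-0.10616087  0.05316578 -0.54863485]
284.92765927129886 211.81092269427484
```

View pics/w1.png

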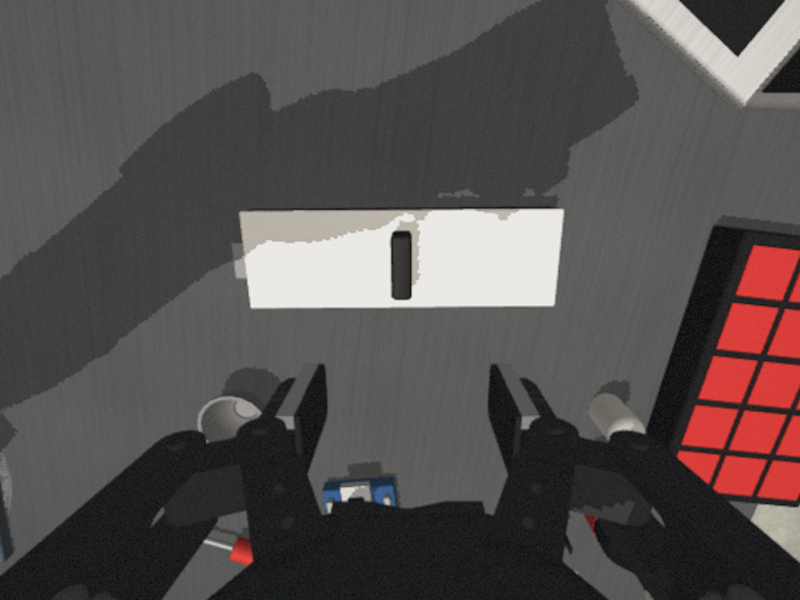

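View pics/w0.png

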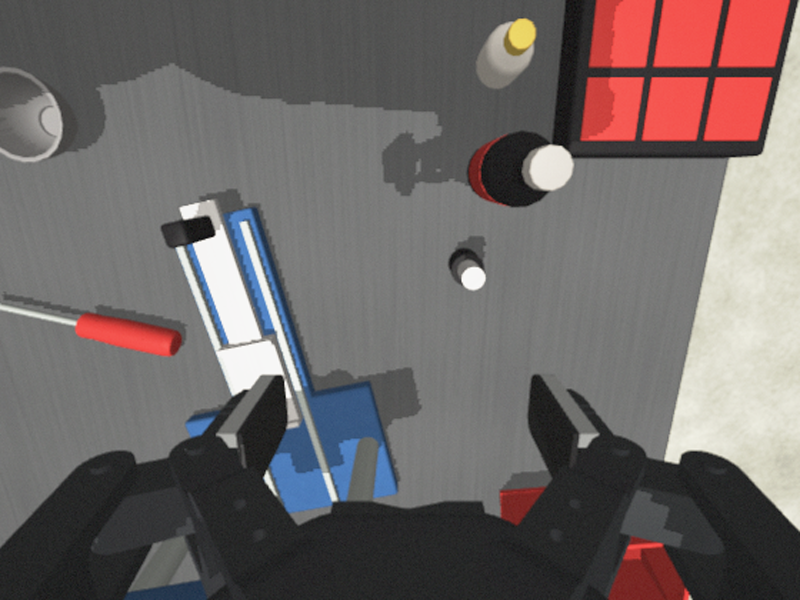

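```bash
python3 - <<'E'
from h import *
r=bot.read_camera("wrist"); W1=dict(r,cam_to_world=np.load("w1.npy"))
T=np.eye(4);T[:3,:3]=R.from_quat([7.07095330e-01,7.07117719e-01,-6.36288711e-04,-5.65748798e-04]).as_matrix();T[:3,3]=[674.654,.0135,303.04]
W0=dict(r,cam_to_world=T@r["T_tool_cam"])
k=.7
o=[(W1,(-130.5,41,37),(240*k,211*k)),(W1,(130.5,41,37),(564*k,209*k)),(W1,(130.5,-41,37),(555*k,306*k)),(W1,(-130.5,-41,37),(251*k,308*k))]
p,e=fit(o,p0=(527,294,.12)); print("lid",p,e.tolist())
print("block",ray(W1,401*k,299*k,70),ray(W1,401*k,231*k,37))
A=bot.read_camera("scene");B=bot.read_camera("side")
o=[(W0,(95,65,16),(370*k,383*k)),(W0,(95,-65,16),(397*k,490*k)),(W0,(38,250,16),(258*k,208*k)),(W0,(-95,65,16),(187*k,420*k))]
p,e=fit(o,p0=(560,-200,.22)); print("press",p,e.tolist())
loc=lambda x:R.from_euler('z',-p[2]).apply(x-[p[0],p[1],0])
print("padcorners",[np.round(loc(ray(W0,u*k,v*k,30)),1).tolist() for u,v in [(218,348),(277,335)]])
print("handle base",[np.round(loc(ray(W0,u*k,v*k,z)),1).tolist() for u,v,z in [(169,235,75),(214,230,30),(192,201,28),(215,212,28)]])
E
```

```text
lid [5.22123425e+02 2.91045242e+02 1.25006552e-01] [[-1.1, -0.2], [1.1, -0.3], [0.3, 0.5], [-0.4, 0.4]]
block [524.16174947 267.5338231   70.        ] [518.24838272 314.84975225  37.        ]
press [ 5.57854053e+02 -2.01315296e+02  2.01411343e-01] [[1.2, 1.8], [1.6, 3.0], [-0.8, -2.6], [-1.7, -0.3]]
padcorners [[-29.3, 136.1, 30.0], [26.4, 137.6, 30.0]]
handle base [[-9.1, 241.3, 75.0], [2.2, 237.1, 30.0], [-8.6, 262.9, 28.0], [6.9, 250.8, 28.0]]
```

Call:
apply_moves:
  motion:
    - {"linear":[0.0075,-0.007,0.01],"rotation":[0,0,-0.4],"grip":0.05}
    - {"linear":[0,0,0.025],"rotation":[0,0,0],"grip":0.05}
    - {"linear":[0,0,0.03],"rotation":[0,0,0],"grip":0.05}
    - {"linear":[0,0,0.03],"rotation":[0,0,0],"grip":0.05}
    - {"linear":[0,0,0.03],"rotation":[0,0,0],"grip":0.05}
    - {"linear":[0,0,0.03],"rotation":[0,0,0],"grip":0.05}
    - {"linear":[0,0,0.02],"rotation":[0,0,0],"grip":0.05}
    - {"linear":[0,0,0.013],"rotation":[0,0,0],"grip":0.05}
    - {"linear":[0,0,0],"rotation":[0,0,0],"grip":0.05}
    - {"linear":[0,0,0],"rotation":[0,0,0],"grip":0.05}

```text
time: 2.63
tool_pos: [521.1, 291.3, 115.5]
tcp_rot: [0.661, 0.75, -0.001, -0.0]
wrist_force: [0.3, -0.3, 0.7]
opening: 50.0
grip_force: 0.0
```

Call:
apply_moves:
  motion:
    - {"linear":[0,0,0],"rotation":[0,0,0],"grip":0.005}
    - {"linear":[0,0,0],"rotation":[0,0,0],"grip":0.005}
    - {"linear":[0,0,0],"rotation":[0,0,0],"grip":0.005}
    - {"linear":[0,0,0],"rotation":[0,0,0],"grip":0.005}
    - {"linear":[0,0,0],"rotation":[0,0,0],"grip":0.005}
    - {"linear":[0,0,0],"rotation":[0,0,0],"grip":0.005}
    - {"linear":[0,0,0],"rotation":[0,0,0],"grip":0.005}
    - {"linear":[0,0,0],"rotation":[0,0,0],"grip":0.005}

```text
time: 3.3
tool_pos: [521.9, 292.0, 117.4]
tcp_rot: [0.661, 0.751, 0.001, 0.0]
wrist_force: [-0.1, 0.1, 7.3]
opening: 14.6
grip_force: 60.1
```

Call:
apply_moves:
  motion:
    - {"linear":[0,0,-0.005],"rotation":[0,0,0],"grip":0.005}
    - {"linear":[0,0,-0.015],"rotation":[0,0,0],"grip":0.005}
    - {"linear":[0,0,-0.015],"rotation":[0,0,0],"grip":0.005}
    - {"linear":[0,0,-0.01],"rotation":[0,0,0],"grip":0.005}
    - {"linear":[0.01,0,0],"rotation":[0,0,0],"grip":0.005}
    - {"linear":[0.02,0,0],"rotation":[0,0,0],"grip":0.005}
    - {"linear":[0.025,0,0],"rotation":[0,0,0],"grip":0.005}
    - {"linear":[0.025,0,0],"rotation":[0,0,0],"grip":0.005}
    - {"linear":[0.025,0,0],"rotation":[0,0,0],"grip":0.005}
    - {"linear":[0.015,0,0],"rotation":[0,0,0],"grip":0.005}
    - {"linear":[0,0,0],"rotation":[0,0,0],"grip":0.005}
    - {"linear":[0,0,0],"rotation":[0,0,0],"grip":0.005}

```text
time: 4.3
tool_pos: [505.0, 411.6, 160.1]
tcp_rot: [0.66, 0.751, -0.001, -0.0]
wrist_force: [1.3, -0.8, -2.6]
opening: 15.2
grip_force: 58.7
```

Call:
apply_moves:
  motion:
    - {"linear":[0,0,0.01],"rotation":[0,0,0],"grip":0.005}
    - {"linear":[0,0,0.02],"rotation":[0,0,0],"grip":0.005}
    - {"linear":[0,0,0.015],"rotation":[0,0,0],"grip":0.005}
    - {"linear":[0,0,0.015],"rotation":[0,0,0],"grip":0.005}
    - {"linear":[0,0,0.008],"rotation":[0,0,0],"grip":0.005}
    - {"linear":[0,0,0.003],"rotation":[0,0,0],"grip":0.005}
    - {"linear":[0,0,0],"rotation":[0,0,0],"grip":0.005}
    - {"linear":[0,0,0],"rotation":[0,0,0],"grip":0.005}
    - {"linear":[0,0,0],"rotation":[0,0,0],"grip":0.005}

```text
time: 5.05
tool_pos: [506.3, 409.7, 90.0]
tcp_rot: [0.661, 0.75, -0.0, 0.0]
wrist_force: [0.5, -1.4, 1.3]
opening: 15.0
grip_force: 60.2
```

Call:
apply_moves:
  motion:
    - {"linear":[0,0,0.001],"rotation":[0,0,0],"grip":0.045}
    - {"linear":[0,0,0],"rotation":[0,0,0],"grip":0.045}
    - {"linear":[0,0,0],"rotation":[0,0,0],"grip":0.045}
    - {"linear":[0,0,0],"rotation":[0,0,0],"grip":0.045}
    - {"linear":[0,0,-0.01],"rotation":[0,0,0],"grip":0.045}
    - {"linear":[0,0,-0.025],"rotation":[0,0,0],"grip":0.045}
    - {"linear":[0,0,-0.035],"rotation":[0,0,0],"grip":0.045}
    - {"linear":[-0.02,0,-0.035],"rotation":[0,0,0],"grip":0.045}
    - {"linear":[-0.03,0,-0.03],"rotation":[0,0,0],"grip":0.045}
    - {"linear":[-0.03,0,-0.025],"rotation":[0,0,0],"grip":0.045}
    - {"linear":[-0.03,0,-0.01],"rotation":[0,0,0],"grip":0.045}
    - {"linear":[-0.01,0,0],"rotation":[0,0,0],"grip":0.045}

```text
time: 6.05
tool_pos: [523.3, 287.5, 262.5]
tcp_rot: [0.663, 0.749, 0.002, 0.002]
wrist_force: [1.0, -0.7, -0.6]
opening: 44.9
grip_force: 0.0
```

Call:
apply_moves:
  motion:
    - {"linear":[0,0,0],"rotation":[0,0,0],"grip":0.045}
    - {"linear":[0,0,0],"rotation":[0,0,0],"grip":0.045}
    - {"linear":[0,0,0],"rotation":[0,0,0],"grip":0.045}

```text
time: 6.3
tool_pos: [520.4, 293.6, 258.0]
tcp_rot: [0.66, 0.751, -0.0, -0.001]
wrist_force: [-0.0, 0.8, -0.2]
opening: 45.0
grip_force: 0.0
```

```bash
python3 - <<'E'
from h import *
r=wrist(); s=bot.state(); print(s["time"],s["tool_pos"],s["tcp_rot"],s["wrist_force"])
np.save("w2.npy",r["cam_to_world"])
cv2.imwrite("pics/w2.png",cv2.resize(r["color"][:,:,::-1],(800,600),interpolation=cv2.INTER_CUBIC))
E
```

```text
6.35 [520.34636068 293.79788337 257.79666078] [ 6.59857945e-01  7.51390099e-01 -2.41920620e-04 -5.94518894e-04] [-1.43105313  0.25711212  0.48494224]
```

View pics/w2.png

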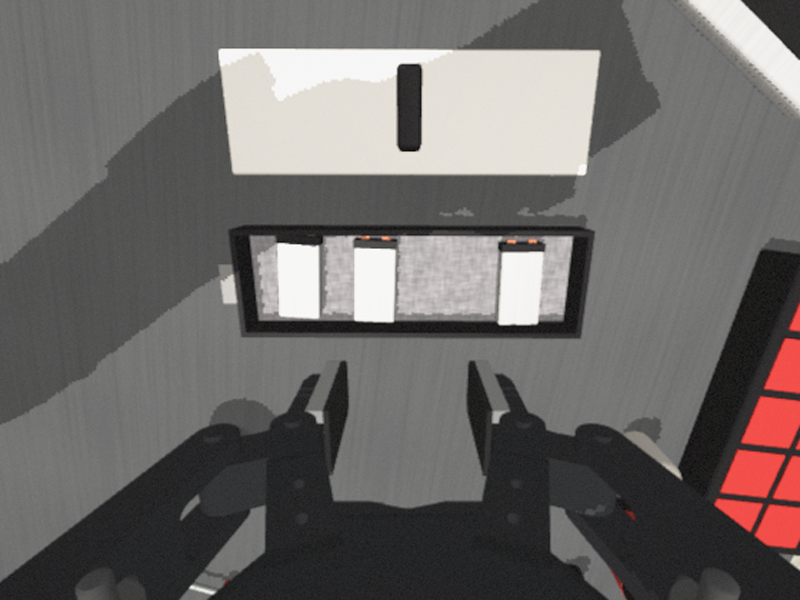

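```bash
python3 - <<'E'
from h import *
im=cv2.imread("pics/w2.png"); r=bot.read_camera("wrist"); W=dict(r,cam_to_world=np.load("w2.npy")); k=.7
c=lambda u,v:((u+.5)*k-.5,(v+.5)*k-.5)
o=[(W,(-130.5,41,32),c(231,230)),(W,(130.5,41,32),c(594,231)),(W,(130.5,-41,32),c(582,335)),(W,(-130.5,-41,32),c(242,336))]
p,e=fit(o,p0=(522,291,.12)); print("case",p,e.tolist())
loc=lambda x:R.from_euler('z',-p[2]).apply(x-[p[0],p[1],0])
g=im.min(2); m=((g>222)*255).astype(np.uint8); m[:238]=0;m[330:]=0;m[:,:255]=0;m[:,570:]=0
m=cv2.morphologyEx(m,cv2.MORPH_OPEN,np.ones((7,7)))
for q in cv2.findContours(m,0,1)[0]:
    if cv2.contourArea(q)<1000: continue
    x,y,w,h=cv2.boundingRect(q); print("box",x,y,w,h)
    # side edges per row -> world at z=20
    L=[];Rr=[]
    for v in range(y+8,y+h-8,3):
        xs=np.where(m[v])[0]; xs=xs[(xs>=x)&(xs<x+w)]
        L.append(loc(ray(W,*c(xs.min()-.5,v),20))); Rr.append(loc(ray(W,*c(xs.max()+.5,v),20)))
    L=np.array(L);Rr=np.array(Rr)
    fl=np.polyfit(L[:,1],L[:,0],1);fr=np.polyfit(Rr[:,1],Rr[:,0],1)
    bot_=loc(ray(W,*c(x+w/2,y+h-.5),20)); top_=loc(ray(W,*c(x+w/2,y-.5),20))
    print("L,R at y0",fl[1],fr[1],"yaw rel",-fl[0],-fr[0],"ybot",bot_[1],"ytop",top_[1])
E
```

```text
case [5.21911065e+02 2.90726377e+02 1.28967954e-01] [[-1.5, -0.4], [1.5, -0.8], [-0.1, 1.7], [0.1, 0.7]]
box 500 253 43 71
L,R at y0 68.18917884746033 98.3646481116346 yaw rel 0.022809420417800128 0.019704129523987122 ybot -33.983834409721105 ytop 22.5976457320334
box 355 249 40 72
L,R at y0 -44.12152449496252 -14.138801678393193 yaw rel -0.03610379786975954 -0.03596089783337326 ybot -31.642741849368793 ytop 25.48636857360656
box 278 244 40 74
L,R at y0 -102.83323966765575 -72.52338735801762 yaw rel -0.0654517403763641 -0.0620875333442696 ybot -29.22925925877538 ytop 29.171642677601515
```

Call:
apply_moves:
  motion:
    - {"linear":[-0.015,-0.002,-0.01],"rotation":[0,0,0],"grip":0.04}
    - {"linear":[-0.03,-0.004,-0.02],"rotation":[0,0,0],"grip":0.04}
    - {"linear":[-0.035,-0.005,-0.012],"rotation":[0,0,0],"grip":0.04}
    - {"linear":[-0.035,-0.005,0],"rotation":[0,0,0],"grip":0.04}
    - {"linear":[-0.035,-0.005,0],"rotation":[0,0,0],"grip":0.04}
    - {"linear":[-0.035,-0.005,0],"rotation":[0,0,0],"grip":0.04}
    - {"linear":[-0.035,-0.005,0],"rotation":[0,0,0],"grip":0.04}
    - {"linear":[-0.035,-0.005,0],"rotation":[0,0,0],"grip":0.04}
    - {"linear":[-0.035,-0.004,0],"rotation":[0,0,0],"grip":0.04}
    - {"linear":[-0.02,-0.002,0],"rotation":[0,0,0],"grip":0.04}
    - {"linear":[-0.01,0,0],"rotation":[0,0,0],"grip":0.04}
    - {"linear":[0,0,0],"rotation":[0,0,-4.5],"grip":0.04}

```text
time: 7.4
tool_pos: [520.1, -33.1, 300.5]
tcp_rot: [0.632, 0.775, -0.0, 0.0]
wrist_force: [0.4, 0.2, -0.7]
opening: 39.6
grip_force: 0.0
```

Call:
apply_moves:
  motion:
    - {"linear":[0,0,0],"rotation":[0,0,0],"grip":0.04}
    - {"linear":[0,0,0],"rotation":[0,0,0],"grip":0.04}
    - {"linear":[0,0,0],"rotation":[0,0,0],"grip":0.04}

```text
time: 7.65
tool_pos: [520.2, -29.4, 300.3]
tcp_rot: [0.631, 0.776, 0.0, -0.0]
wrist_force: [0.0, 0.3, 0.4]
opening: 40.1
grip_force: 0.0
```

```bash
python3 - <<'E'
from h import *
r=wrist(); s=bot.state(); print(s["time"],s["tool_pos"],s["tcp_rot"],s["wrist_force"])
np.save("w3.npy",r["cam_to_world"])
cv2.imwrite("pics/w3.png",cv2.resize(r["color"][:,:,::-1],(800,600),interpolation=cv2.INTER_CUBIC))
E
```

```text
7.7 [520.14440755 -29.53845061 300.31205157] [ 6.30662714e-01  7.76057021e-01  8.04260908e-05 -1.84655739e-04] [0.16837898 0.3388166  0.03982889]
```

View pics/w3.png

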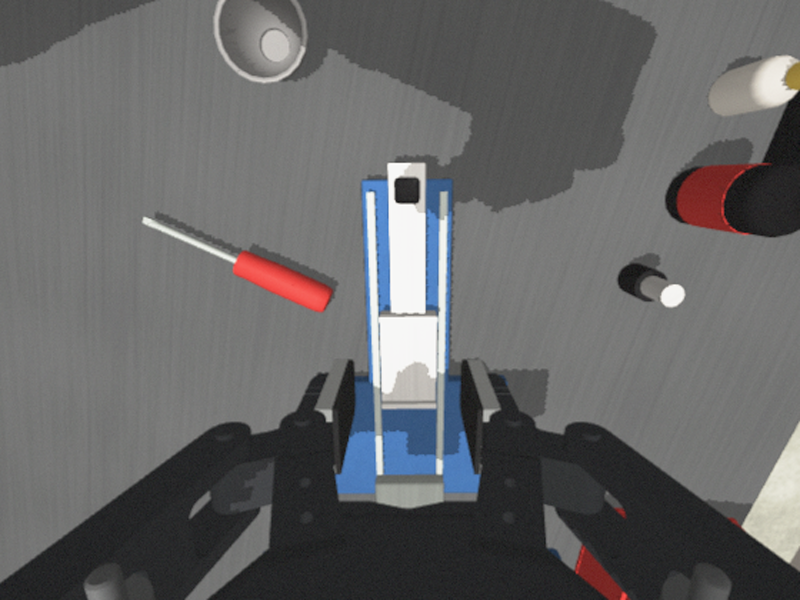

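```bash
python3 - <<'E'
from h import *
r=bot.read_camera("wrist"); W=dict(r,cam_to_world=np.load("w3.npy")); k=.7
c=lambda u,v:((u+.5)*k-.5,(v+.5)*k-.5)
S=[("handle",407,190.5,75),("lipfarL",379,313,35),("lipfarR",438,313,35),("lipnearL",379.5,403,35),("lipnearR",438,403,35),("guideL",362,181,16),("guideR",453,181,16),("tray endL",387.5,163,28),("trayendR",425.5,163,28)]
for n,u,v,z in S: print(n,np.round(ray(W,*c(u,v),z),1))
E
```

```text
handle [504.3  33.6  75. ]
lipfarL [501.8 -71.4  35. ]
lipfarR [551.1 -61.   35. ]
lipnearL [ 518.4 -156.6   35. ]
lipnearR [ 570.8 -145.6   35. ]
guideL [466.8  31.7  16. ]
guideR [540.1  47.1  16. ]
tray endL [485.2  49.5  28. ]
trayendR [514.5  55.6  28. ]
```

Call:
apply_moves:
  motion:
    - {"linear":[0.02,-0.001,0],"rotation":[0,0,-0.2],"grip":0.045}
    - {"linear":[0.025,0,0.01],"rotation":[0,0,0],"grip":0.045}
    - {"linear":[0.016,0,0.025],"rotation":[0,0,0],"grip":0.045}
    - {"linear":[0.005,0,0.035],"rotation":[0,0,0],"grip":0.045}
    - {"linear":[0,0,0.035],"rotation":[0,0,0],"grip":0.045}
    - {"linear":[0,0,0.035],"rotation":[0,0,0],"grip":0.045}
    - {"linear":[0,0,0.03],"rotation":[0,0,0],"grip":0.045}
    - {"linear":[0,0,0.013],"rotation":[0,0,0],"grip":0.045}
    - {"linear":[0,0,0],"rotation":[0,0,0],"grip":0.045}
    - {"linear":[0,0,0],"rotation":[0,0,0],"grip":0.01}
    - {"linear":[0,0,0],"rotation":[0,0,0],"grip":0.01}
    - {"linear":[0,0,0],"rotation":[0,0,0],"grip":0.01}

```text
time: 8.75
tool_pos: [506.3, 34.1, 118.7]
tcp_rot: [0.629, 0.777, 0.001, 0.001]
wrist_force: [1.8, 0.7, -2.4]
opening: 17.4
grip_force: 58.6
```

Call:
apply_moves:
  motion:
    - {"linear":[0,0,0],"rotation":[0,0,0],"grip":0.01}
    - {"linear":[0,0,0],"rotation":[0,0,0],"grip":0.01}
    - {"linear":[0,0,0],"rotation":[0,0,0],"grip":0.01}
    - {"linear":[0,0,0],"rotation":[0,0,0],"grip":0.01}

```text
time: 9.08
tool_pos: [506.2, 34.1, 118.6]
tcp_rot: [0.629, 0.777, 0.001, 0.001]
wrist_force: [0.9, 0.1, 7.3]
opening: 17.2
grip_force: 60.0
```

Call:
apply_moves:
  motion:
    - {"linear":[0.004,0,0],"rotation":[0,0,0],"grip":0.01}
    - {"linear":[0.008,0,0],"rotation":[0,0,0],"grip":0.01}
    - {"linear":[0.01,0,0],"rotation":[0,0,0],"grip":0.01}
    - {"linear":[0.01,0,0],"rotation":[0,0,0],"grip":0.01}
    - {"linear":[0.009,0,0],"rotation":[0,0,0],"grip":0.01}
    - {"linear":[0.006,0,0],"rotation":[0,0,0],"grip":0.01}
    - {"linear":[0.003,0,0],"rotation":[0,0,0],"grip":0.01}
    - {"linear":[0.002,0,0],"rotation":[0,0,0],"grip":0.01}
    - {"linear":[0,0,0],"rotation":[0,0,0],"grip":0.01}
    - {"linear":[0,0,0],"rotation":[0,0,0],"grip":0.01}

```text
time: 9.92
tool_pos: [495.1, 85.1, 118.6]
tcp_rot: [0.629, 0.777, 0.001, 0.001]
wrist_force: [-1.9, 1.9, 9.3]
opening: 17.1
grip_force: 60.3
```

Call:
apply_moves:
  motion:
    - {"linear":[0.002,0,0],"rotation":[0,0,0],"grip":0.01}
    - {"linear":[0.002,0,0],"rotation":[0,0,0],"grip":0.01}
    - {"linear":[0.001,0,0],"rotation":[0,0,0],"grip":0.01}
    - {"linear":[0,0,0],"rotation":[0,0,0],"grip":0.01}
    - {"linear":[0,0,0],"rotation":[0,0,0],"grip":0.01}

```text
time: 10.33
tool_pos: [494.2, 89.6, 118.6]
tcp_rot: [0.629, 0.777, 0.001, 0.001]
wrist_force: [-0.5, -1.5, 8.8]
opening: 16.8
grip_force: 60.3
```

Call:
apply_moves:
  motion:
    - {"linear":[0.002,0,0],"rotation":[0,0,0],"grip":0.01}
    - {"linear":[0.002,0,0],"rotation":[0,0,0],"grip":0.01}
    - {"linear":[0.002,0,0],"rotation":[0,0,0],"grip":0.01}
    - {"linear":[0,0,0],"rotation":[0,0,0],"grip":0.01}
    - {"linear":[0,0,0],"rotation":[0,0,0],"grip":0.01}

```text
time: 10.75
tool_pos: [493.9, 90.7, 118.6]
tcp_rot: [0.631, 0.776, -0.001, 0.003]
wrist_force: [4.6, -19.0, 7.8]
opening: 17.0
grip_force: 60.2
```

Call:
apply_moves:
  motion:
    - {"linear":[-0.0045,0,0],"rotation":[0,0,0],"grip":0.01}
    - {"linear":[0,0,0],"rotation":[0,0,0],"grip":0.01}
    - {"linear":[0,0,0],"rotation":[0,0,0],"grip":0.045}
    - {"linear":[0,0,0],"rotation":[0,0,0],"grip":0.045}
    - {"linear":[0,0,0],"rotation":[0,0,0],"grip":0.045}
    - {"linear":[0,0,-0.015],"rotation":[0,0,0],"grip":0.045}
    - {"linear":[0,0,-0.035],"rotation":[0,0,0],"grip":0.045}
    - {"linear":[-0.02,0,-0.04],"rotation":[0,0,0],"grip":0.045}
    - {"linear":[-0.035,0,-0.04],"rotation":[0,0,0],"grip":0.045}
    - {"linear":[-0.035,0,-0.035],"rotation":[0,0,0],"grip":0.045}
    - {"linear":[-0.035,0,-0.015],"rotation":[0,0,0],"grip":0.045}
    - {"linear":[-0.02,0,0],"rotation":[0,0,0],"grip":0.045}

```text
time: 11.75
tool_pos: [522.0, -40.3, 284.5]
tcp_rot: [0.63, 0.776, 0.002, 0.003]
wrist_force: [0.1, 0.7, -0.7]
opening: 44.8
grip_force: 0.0
```

Call:
apply_moves:
  motion:
    - {"linear":[0,0,0],"rotation":[0,0,0],"grip":0.045}
    - {"linear":[0,0,0],"rotation":[0,0,0],"grip":0.045}
    - {"linear":[0,0,0],"rotation":[0,0,0],"grip":0.045}

```text
time: 12.0
tool_pos: [520.0, -35.7, 280.0]
tcp_rot: [0.629, 0.777, -0.0, -0.001]
wrist_force: [-0.3, 0.1, -0.3]
opening: 44.8
grip_force: 0.0
```

```bash
python3 - <<'E'
from h import *
r=wrist(); s=bot.state(); print(s["time"],s["tool_pos"],s["tcp_rot"],s["wrist_force"])
np.save("w4.npy",r["cam_to_world"]); np.save("i4.npy",r["color"])
cv2.imwrite("pics/w4.png",crop(r["color"],180,80,380,230,4))
E
```

```text
12.05 [520.0084006  -35.32310624 279.90218998] [ 6.28655194e-01  7.77683795e-01 -1.42370002e-04 -7.35930586e-04] [ 0.04584523 -0.09071918 -0.09213111]
```

View pics/w4.png

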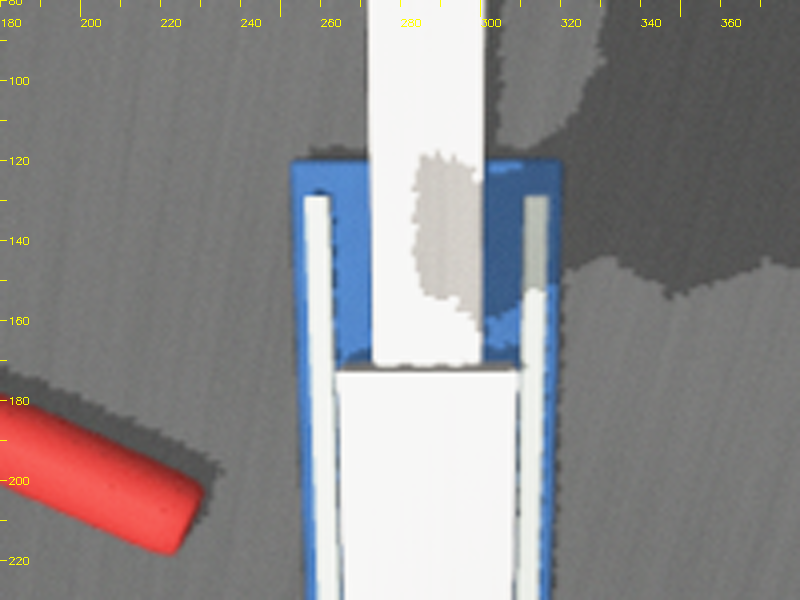

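```bash
python3 - <<'E'
from h import *
r=bot.read_camera("wrist"); W=dict(r,cam_to_world=np.load("w4.npy")); im=np.load("i4.npy")
c=lambda u,v:(180+(u+.5)/4-.5,80+(v+.5)/4-.5)
for n,u,v,z in [("lipL",336,372,35),("lipR",518,370,35),("gL",292,161,16),("gR",560,161,16),("pL600",343,598,30),("pR600",515,598,30)]: print(n,np.round(ray(W,*c(u,v),z),1))
g=im[:,287].min(1).astype(int); print([(v,g[v]) for v in range(225,262)])
for v in range(230,262,3): print(v,ray(W,287,v,35)[:2].round(1),end=' ')
E
```

```text
lipL [489.9 -18.8  35. ]
lipR [538.4  -7.9  35. ]
gL [466.3  32.6  16. ]
gR [538.4  48.1  16. ]
pL600 [504.3 -84.9  30. ]
pR600 [553.8 -74.2  30. ]
[(225, np.int64(245)), (226, np.int64(245)), (227, np.int64(245)), (228, np.int64(245)), (229, np.int64(245)), (230, np.int64(245)), (231, np.int64(245)), (232, np.int64(245)), (233, np.int64(245)), (234, np.int64(245)), (235, np.int64(245)), (236, np.int64(245)), (237, np.int64(245)), (238, np.int64(245)), (239, np.int64(245)), (240, np.int64(244)), (241, np.int64(240)), (242, np.int64(181)), (243, np.int64(121)), (244, np.int64(237)), (245, np.int64(245)), (246, np.int64(245)), (247, np.int64(245)), (248, np.int64(196)), (249, np.int64(82)), (250, np.int64(83)), (251, np.int64(74)), (252, np.int64(68)), (253, np.int64(61)), (254, np.int64(59)), (255, np.int64(57)), (256, np.int64(55)), (257, np.int64(58)), (258, np.int64(60)), (259, np.int64(55)), (260, np.int64(55)), (261, np.int64(58))]
230 [529.  -78.8] 233 [529.8 -82.4] 236 [530.6 -86.1] 239 [531.4 -89.8] 242 [532.2 -93.5] 245 [533.  -97.2] 248 [ 533.8 -101. ] 251 [ 534.6 -104.7] 254 [ 535.4 -108.6] 257 [ 536.3 -112.4] 260 [ 537.1 -116.2]
```

Call:
apply_moves:
  motion:
    - {"linear":[0,0,0],"rotation":[0,0,4],"grip":0.04}
    - {"linear":[0,0,0],"rotation":[0,0,4.3],"grip":0.04}
    - {"linear":[0.025,-0.005,0],"rotation":[0,0,0],"grip":0.04}
    - {"linear":[0.035,-0.007,0],"rotation":[0,0,0],"grip":0.04}
    - {"linear":[0.035,-0.007,0],"rotation":[0,0,0],"grip":0.04}
    - {"linear":[0.035,-0.007,0],"rotation":[0,0,0],"grip":0.04}
    - {"linear":[0.035,-0.007,0],"rotation":[0,0,0],"grip":0.04}
    - {"linear":[0.035,-0.007,0],"rotation":[0,0,0],"grip":0.04}
    - {"linear":[0.035,-0.007,0.01],"rotation":[0,0,0],"grip":0.04}
    - {"linear":[0.035,-0.007,0.025],"rotation":[0,0,0],"grip":0.04}
    - {"linear":[0.03,-0.006,0.03],"rotation":[0,0,0],"grip":0.04}
    - {"linear":[0.022,-0.0047,0.03],"rotation":[0,0,0],"grip":0.04}

```text
time: 13.1
tool_pos: [433.9, 282.3, 186.7]
tcp_rot: [0.682, 0.731, 0.001, -0.001]
wrist_force: [0.5, 0.2, 0.8]
opening: 40.3
grip_force: 0.0
```

Call:
apply_moves:
  motion:
    - {"linear":[0,0,0.03],"rotation":[0,0,0],"grip":0.04}
    - {"linear":[0,0,0.015],"rotation":[0,0,0],"grip":0.04}
    - {"linear":[0,0,0],"rotation":[0,0,0],"grip":0.04}
    - {"linear":[0,0,0],"rotation":[0,0,0],"grip":0.04}
    - {"linear":[0,0,0],"rotation":[0,0,0],"grip":0.04}

```text
time: 13.52
tool_pos: [435.9, 278.6, 143.2]
tcp_rot: [0.684, 0.73, 0.0, 0.0]
wrist_force: [1.1, -1.1, 0.5]
opening: 40.1
grip_force: 0.0
```

```bash
cat >> h.py <<'E'
def go(x,y,z,yaw):
    "tool rotation (deg, about z, done first) then shift in mm, from the measured pose"
    s=bot.state(); X=R.from_quat(s["tcp_rot"]).as_matrix()[:,1]; y0=np.arctan2(X[1],X[0])
    c,n=np.cos(yaw),np.sin(yaw); d=np.array([x,y,z])-s["tool_pos"]
    print("t",round(s["time"],2),"pos",s["tool_pos"].round(1),"yaw",round(y0,4),"rotz",round(-np.degrees(yaw-y0),2),"shift",np.round([-n*d[0]+c*d[1],c*d[0]+n*d[1],-d[2]],1),"open",round(s["opening"],1),"F",s["wrist_force"].round(1))
E
python3 - <<'E'
from h import *
go(434.2,282.1,79,.065)
r=wrist(); np.save("w5.npy",r["cam_to_world"])
cv2.imwrite("pics/w5.png",crop(r["color"],150,100,410,295,3))
E
```

```text
t 13.52 pos [435.9 278.6 143.2] yaw 0.065 rotz 0.0 shift [ 3.6 -1.4 64.2] open 40.1 F [ 1.1 -1.1  0.5]
```

View pics/w5.png

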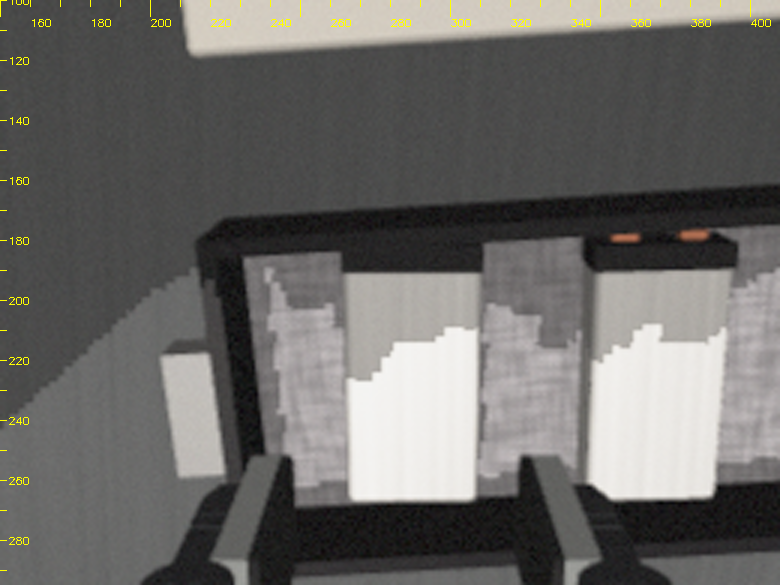

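```bash
python3 - <<'E'
from h import *
r=bot.read_camera("wrist"); W=dict(r,cam_to_world=np.load("w5.npy"))
c=lambda u,v:(150+(u+.5)/3-.5,100+(v+.5)/3-.5)
a=[ray(W,*c(u,v),20)[:2] for u,v in [(344,270),(481,270),(349,500),(476,500)]]; print(np.round(a,1).tolist())
t=(a[0]+a[1])/2;b=(a[2]+a[3])/2; d=t-b; print("yaw",np.arctan2(-d[0],d[1]),"bottom mid",b,"centre",b+d/np.linalg.norm(d)*32, np.linalg.norm(a[1]-a[0]))
print([ray(W,*c(u,v),20)[:2].round(1).tolist() for u,v in [(590,268),(733,268),(588,498),(714,498)]])
E
```

```text
[[417.7, 307.9], [448.8, 309.9], [421.6, 250.0], [452.9, 252.1]]
yaw 0.0682057754906303 bottom mid [437.21895691 251.03297926] centre [435.03806394 282.95857566] 31.170506260749058
[[473.5, 312.0], [505.9, 314.2], [480.4, 254.4], [511.4, 256.5]]
```

Call:
apply_moves:
  motion:
    - {"linear":[0.0044,-0.0006,0.005],"rotation":[0,0,-0.2],"grip":0.039}
    - {"linear":[0,0,0.015],"rotation":[0,0,0],"grip":0.039}
    - {"linear":[0,0,0.02],"rotation":[0,0,0],"grip":0.039}
    - {"linear":[0,0,0.015],"rotation":[0,0,0],"grip":0.039}
    - {"linear":[0,0,0.009],"rotation":[0,0,0],"grip":0.039}
    - {"linear":[0,0,0],"rotation":[0,0,0],"grip":0.039}
    - {"linear":[0,0,0],"rotation":[0,0,0],"grip":0.02}
    - {"linear":[0,0,0],"rotation":[0,0,0],"grip":0.02}
    - {"linear":[0,0,0],"rotation":[0,0,0],"grip":0.02}
    - {"linear":[0,0,0],"rotation":[0,0,0],"grip":0.02}
    - {"linear":[0,0,0],"rotation":[0,0,0],"grip":0.02}

```text
time: 14.53
tool_pos: [435.1, 282.6, 78.9]
tcp_rot: [0.683, 0.731, 0.0, 0.0]
wrist_force: [0.1, 1.2, -0.7]
opening: 30.4
grip_force: 59.3
```

Call:
apply_moves:
  motion:
    - {"linear":[0,0,-0.005],"rotation":[0,0,0],"grip":0.02}
    - {"linear":[0,0,-0.015],"rotation":[0,0,0],"grip":0.02}
    - {"linear":[0,0,-0.025],"rotation":[0,0,0],"grip":0.02}
    - {"linear":[0,0,-0.035],"rotation":[0,0,0],"grip":0.02}
    - {"linear":[0,0,-0.035],"rotation":[0,0,0],"grip":0.02}
    - {"linear":[0,0,-0.015],"rotation":[0,0,0],"grip":0.02}
    - {"linear":[0,0,0],"rotation":[0,0,-4.1],"grip":0.02}
    - {"linear":[0,0,0],"rotation":[0,0,-4.1],"grip":0.02}
    - {"linear":[0,0,0],"rotation":[0,0,0],"grip":0.02}

```text
time: 15.28
tool_pos: [434.8, 282.4, 209.4]
tcp_rot: [0.627, 0.779, 0.001, 0.0]
wrist_force: [-0.2, 0.0, -0.1]
opening: 30.3
grip_force: 59.6
```

```bash
python3 - <<'E'
from h import *
go(524.8,-56.6,107,.212)
E
```

```text
t 15.28 pos [434.8 282.4 209.4] yaw 0.2145 rotz 0.14 shift [-350.4   16.6  102.4] open 30.3 F [-0.2  0.  -0.1]
```

Call:
apply_moves:
  motion:
    - {"linear":[-0.02,0.001,0],"rotation":[0,0,0],"grip":0.02}
    - {"linear":[-0.035,0.002,0],"rotation":[0,0,0],"grip":0.02}
    - {"linear":[-0.035,0.002,0],"rotation":[0,0,0],"grip":0.02}
    - {"linear":[-0.035,0.002,0],"rotation":[0,0,0],"grip":0.02}
    - {"linear":[-0.035,0.002,0],"rotation":[0,0,0],"grip":0.02}
    - {"linear":[-0.035,0.002,0],"rotation":[0,0,0],"grip":0.02}
    - {"linear":[-0.035,0.002,0],"rotation":[0,0,0],"grip":0.02}
    - {"linear":[-0.035,0.002,0],"rotation":[0,0,0],"grip":0.02}
    - {"linear":[-0.035,0.0016,0],"rotation":[0,0,0],"grip":0.02}
    - {"linear":[-0.03,0,0],"rotation":[0,0,0],"grip":0.02}
    - {"linear":[-0.0204,0,0.02],"rotation":[0,0,0],"grip":0.02}
    - {"linear":[0,0,0.02],"rotation":[0,0,0],"grip":0.02}

```text
time: 16.28
tool_pos: [525.6, -62.4, 168.8]
tcp_rot: [0.632, 0.775, -0.0, 0.002]
wrist_force: [-0.0, -0.1, -0.6]
opening: 30.9
grip_force: 59.6
```

Call:
apply_moves:
  motion:
    - {"linear":[0,0,0.02],"rotation":[0,0,0],"grip":0.02}
    - {"linear":[0,0,0],"rotation":[0,0,0],"grip":0.02}
    - {"linear":[0,0,0],"rotation":[0,0,0],"grip":0.02}
    - {"linear":[0,0,0],"rotation":[0,0,0],"grip":0.02}

```text
time: 16.62
tool_pos: [524.8, -56.4, 149.1]
tcp_rot: [0.629, 0.778, 0.0, 0.0]
wrist_force: [0.1, -0.2, -0.8]
opening: 30.5
grip_force: 59.6
```

```bash
python3 - <<'E'
from h import *
go(524.8,-56.6,107,.212)
E
```

```text
t 16.62 pos [524.8 -56.4 149.1] yaw 0.2107 rotz -0.07 shift [-0.2 -0.  42.1] open 30.5 F [ 0.1 -0.2 -0.8]
```

Call:
apply_moves:
  motion:
    - {"linear":[0,0,0.015],"rotation":[0,0,0],"grip":0.02}
    - {"linear":[0,0,0.015],"rotation":[0,0,0],"grip":0.02}
    - {"linear":[0,0,0.008],"rotation":[0,0,0],"grip":0.02}
    - {"linear":[0,0,0.004],"rotation":[0,0,0],"grip":0.02}
    - {"linear":[0,0,0.002],"rotation":[0,0,0],"grip":0.02}
    - {"linear":[0,0,0],"rotation":[0,0,0],"grip":0.02}
    - {"linear":[0,0,0],"rotation":[0,0,0],"grip":0.02}

```text
time: 17.2
tool_pos: [524.9, -56.6, 105.0]
tcp_rot: [0.629, 0.778, 0.0, 0.0]
wrist_force: [-0.0, -0.3, -0.8]
opening: 29.9
grip_force: 59.6
```

Call:
apply_moves:
  motion:
    - {"linear":[0,0,0.001],"rotation":[0,0,0],"grip":0.02}
    - {"linear":[0,0,0.0005],"rotation":[0,0,0],"grip":0.02}
    - {"linear":[0,0,0],"rotation":[0,0,0],"grip":0.02}

```text
time: 17.45
tool_pos: [524.9, -56.8, 104.4]
tcp_rot: [0.629, 0.778, 0.0, 0.001]
wrist_force: [-3.1, 0.8, 15.5]
opening: 30.6
grip_force: 61.6
```

Call:
apply_moves:
  motion:
    - {"linear":[0,0,-0.001],"rotation":[0,0,0],"grip":0.04}
    - {"linear":[0,0,0],"rotation":[0,0,0],"grip":0.04}
    - {"linear":[0,0,0],"rotation":[0,0,0],"grip":0.04}
    - {"linear":[0,0,0],"rotation":[0,0,0],"grip":0.04}
    - {"linear":[0,0,-0.005],"rotation":[0,0,0],"grip":0.04}
    - {"linear":[0,0,-0.015],"rotation":[0,0,0],"grip":0.04}
    - {"linear":[0,0,-0.03],"rotation":[0,0,0],"grip":0.04}
    - {"linear":[0,0,-0.035],"rotation":[0,0,0],"grip":0.04}
    - {"linear":[0,0,-0.03],"rotation":[0,0,0],"grip":0.04}
    - {"linear":[0,0,0],"rotation":[0,0,6.35],"grip":0.04}

```text
time: 18.28
tool_pos: [526.6, -57.0, 224.5]
tcp_rot: [0.67, 0.742, 0.003, 0.003]
wrist_force: [0.5, -0.2, 0.3]
opening: 40.0
grip_force: 0.0
```

Call:
apply_moves:
  motion:
    - {"linear":[0.02,0,0],"rotation":[0,0,0],"grip":0.04}
    - {"linear":[0.035,0,0],"rotation":[0,0,0],"grip":0.04}
    - {"linear":[0.035,0,0],"rotation":[0,0,0],"grip":0.04}
    - {"linear":[0.035,0,0],"rotation":[0,0,0],"grip":0.04}
    - {"linear":[0.035,0,0],"rotation":[0,0,0],"grip":0.04}
    - {"linear":[0.035,0.002,0],"rotation":[0,0,0],"grip":0.04}
    - {"linear":[0.035,0,0],"rotation":[0,0,0],"grip":0.04}
    - {"linear":[0.035,0,0],"rotation":[0,0,0],"grip":0.04}
    - {"linear":[0.035,0,0.01],"rotation":[0,0,0],"grip":0.04}
    - {"linear":[0.03,0,0.02],"rotation":[0,0,0],"grip":0.04}
    - {"linear":[0.0156,0,0.03],"rotation":[0,0,0],"grip":0.04}
    - {"linear":[0,0,0.03],"rotation":[0,0,0],"grip":0.04}

```text
time: 19.28
tool_pos: [491.0, 293.0, 128.7]
tcp_rot: [0.669, 0.744, 0.002, -0.001]
wrist_force: [0.8, 0.7, -0.2]
opening: 40.2
grip_force: 0.0
```

Call:
apply_moves:
  motion:
    - {"linear":[0,0,0],"rotation":[0,0,0],"grip":0.04}
    - {"linear":[0,0,0],"rotation":[0,0,0],"grip":0.04}
    - {"linear":[0,0,0],"rotation":[0,0,0],"grip":0.04}

```text
time: 19.53
tool_pos: [492.6, 286.7, 130.2]
tcp_rot: [0.671, 0.741, 0.0, 0.0]
wrist_force: [-0.1, 0.1, 0.2]
opening: 40.0
grip_force: 0.0
```

```bash
python3 - <<'E'
from h import *
go(492.6,287.3,79,.10)
E
```

```text
t 19.53 pos [492.6 286.7 130.2] yaw 0.0991 rotz -0.05 shift [ 0.5  0.1 51.2] open 40.0 F [-0.1  0.1  0.2]
```

Call:
apply_moves:
  motion:
    - {"linear":[0.0005,0,0.01],"rotation":[0,0,0],"grip":0.039}
    - {"linear":[0,0,0.02],"rotation":[0,0,0],"grip":0.039}
    - {"linear":[0,0,0.014],"rotation":[0,0,0],"grip":0.039}
    - {"linear":[0,0,0.007],"rotation":[0,0,0],"grip":0.039}
    - {"linear":[0,0,0],"rotation":[0,0,0],"grip":0.039}
    - {"linear":[0,0,0],"rotation":[0,0,0],"grip":0.039}
    - {"linear":[0,0,0],"rotation":[0,0,0],"grip":0.02}
    - {"linear":[0,0,0],"rotation":[0,0,0],"grip":0.02}
    - {"linear":[0,0,0],"rotation":[0,0,0],"grip":0.02}
    - {"linear":[0,0,0],"rotation":[0,0,0],"grip":0.02}
    - {"linear":[0,0,0],"rotation":[0,0,0],"grip":0.02}

```text
time: 20.45
tool_pos: [492.5, 288.1, 79.2]
tcp_rot: [0.671, 0.742, 0.001, 0.0]
wrist_force: [-0.7, -0.4, 6.7]
opening: 30.2
grip_force: 60.7
```

Call:
apply_moves:
  motion:
    - {"linear":[0,0,-0.005],"rotation":[0,0,0],"grip":0.02}
    - {"linear":[0,0,-0.015],"rotation":[0,0,0],"grip":0.02}
    - {"linear":[0,0,-0.025],"rotation":[0,0,0],"grip":0.02}
    - {"linear":[0,0,-0.035],"rotation":[0,0,0],"grip":0.02}
    - {"linear":[0,0,-0.035],"rotation":[0,0,0],"grip":0.02}
    - {"linear":[0,0,-0.015],"rotation":[0,0,0],"grip":0.02}
    - {"linear":[0,0,0],"rotation":[0,0,-3.2],"grip":0.02}
    - {"linear":[0,0,0],"rotation":[0,0,-3.2],"grip":0.02}
    - {"linear":[0,0,0],"rotation":[0,0,0],"grip":0.02}

```text
time: 21.2
tool_pos: [491.8, 287.9, 209.0]
tcp_rot: [0.627, 0.779, 0.001, 0.0]
wrist_force: [-0.9, -0.5, -1.1]
opening: 30.3
grip_force: 59.7
```

```bash
python3 - <<'E'
from h import *
go(524.8,-56.6,121,.2107)
E
```

```text
t 21.2 pos [491.8 287.9 209. ] yaw 0.2147 rotz 0.23 shift [-343.8  -39.8   88. ] open 30.3 F [-0.9 -0.5 -1.1]
```

Call:
apply_moves:
  motion:
    - {"linear":[-0.02,-0.002,0],"rotation":[0,0,0],"grip":0.02}
    - {"linear":[-0.035,-0.004,0],"rotation":[0,0,0.2],"grip":0.02}
    - {"linear":[-0.035,-0.004,0],"rotation":[0,0,0],"grip":0.02}
    - {"linear":[-0.035,-0.004,0],"rotation":[0,0,0],"grip":0.02}
    - {"linear":[-0.035,-0.004,0],"rotation":[0,0,0],"grip":0.02}
    - {"linear":[-0.035,-0.004,0],"rotation":[0,0,0],"grip":0.02}
    - {"linear":[-0.035,-0.004,0],"rotation":[0,0,0],"grip":0.02}
    - {"linear":[-0.035,-0.004,0],"rotation":[0,0,0],"grip":0.02}
    - {"linear":[-0.035,-0.005,0],"rotation":[0,0,0],"grip":0.02}
    - {"linear":[-0.028,-0.0028,0],"rotation":[0,0,0],"grip":0.02}
    - {"linear":[-0.0149,-0.002,0.01],"rotation":[0,0,0],"grip":0.02}
    - {"linear":[0,0,0.02],"rotation":[0,0,0],"grip":0.02}

```text
time: 22.2
tool_pos: [525.0, -60.7, 179.4]
tcp_rot: [0.633, 0.774, 0.0, 0.002]
wrist_force: [1.4, -0.1, -1.7]
opening: 30.4
grip_force: 59.7
```

Call:
apply_moves:
  motion:
    - {"linear":[0,0,0.02],"rotation":[0,0,0],"grip":0.02}
    - {"linear":[0,0,0],"rotation":[0,0,0],"grip":0.02}
    - {"linear":[0,0,0],"rotation":[0,0,0],"grip":0.02}
    - {"linear":[0,0,0],"rotation":[0,0,0],"grip":0.02}

```text
time: 22.53
tool_pos: [524.4, -55.5, 158.6]
tcp_rot: [0.63, 0.777, 0.0, 0.0]
wrist_force: [-0.7, 0.2, -0.3]
opening: 30.2
grip_force: 59.7
```

```bash
python3 - <<'E'
from h import *
go(524.9,-55.7,121,.2107)
E
```

```text
t 22.53 pos [524.4 -55.5 158.6] yaw 0.2082 rotz -0.14 shift [-0.3  0.5 37.6] open 30.2 F [-0.7  0.2 -0.3]
```

Call:
apply_moves:
  motion:
    - {"linear":[-0.0003,0.0004,0.012],"rotation":[0,0,-0.14],"grip":0.02}
    - {"linear":[0,0,0.014],"rotation":[0,0,0],"grip":0.02}
    - {"linear":[0,0,0.007],"rotation":[0,0,0],"grip":0.02}
    - {"linear":[0,0,0.003],"rotation":[0,0,0],"grip":0.02}
    - {"linear":[0,0,0.001],"rotation":[0,0,0],"grip":0.02}
    - {"linear":[0,0,0],"rotation":[0,0,0],"grip":0.02}
    - {"linear":[0,0,0],"rotation":[0,0,0],"grip":0.02}

```text
time: 23.12
tool_pos: [524.9, -56.0, 121.5]
tcp_rot: [0.629, 0.778, 0.0, 0.0]
wrist_force: [0.4, -0.0, -1.1]
opening: 30.1
grip_force: 59.7
```

Call:
apply_moves:
  motion:
    - {"linear":[0,0,0.0005],"rotation":[0,0,0],"grip":0.02}
    - {"linear":[0,0,0],"rotation":[0,0,0],"grip":0.02}

```text
time: 23.28
tool_pos: [524.9, -56.0, 121.1]
tcp_rot: [0.629, 0.778, 0.0, 0.0]
wrist_force: [-0.7, -0.1, 5.1]
opening: 30.5
grip_force: 60.4
```

Call:
apply_moves:
  motion:
    - {"linear":[0,0,-0.0005],"rotation":[0,0,0],"grip":0.042}
    - {"linear":[0,0,0],"rotation":[0,0,0],"grip":0.042}
    - {"linear":[0,0,0],"rotation":[0,0,0],"grip":0.042}
    - {"linear":[0,0,0],"rotation":[0,0,0],"grip":0.042}
    - {"linear":[0,0,-0.005],"rotation":[0,0,0],"grip":0.042}
    - {"linear":[0,0,-0.015],"rotation":[0,0,0],"grip":0.042}
    - {"linear":[0,0,-0.03],"rotation":[0,0,0],"grip":0.042}
    - {"linear":[0,0,-0.035],"rotation":[0,0,0],"grip":0.042}
    - {"linear":[0,0,-0.02],"rotation":[0,0,0],"grip":0.042}
    - {"linear":[0,0,0],"rotation":[0,0,0],"grip":0.042}
    - {"linear":[0,0,0],"rotation":[0,0,0],"grip":0.042}

```text
time: 24.2
tool_pos: [525.0, -56.0, 227.3]
tcp_rot: [0.629, 0.778, 0.001, 0.001]
wrist_force: [0.1, -0.1, -0.1]
opening: 41.3
grip_force: 0.0
```

```bash
python3 - <<'E'
from h import *
r=wrist(); np.save("w6.npy",r["cam_to_world"]); np.save("i6.npy",r["color"])
go(605.8,299.5,130,.15)
E
```

```text
t 24.25 pos [524.4 -56.  226.1] yaw 0.2109 rotz 3.49 shift [339.4 133.6  96.1] open 41.9 F [ 0.1 -1.   0.6]
```

Call:
apply_moves:
  motion:
    - {"linear":[0,0,0],"rotation":[0,0,3.5],"grip":0.042}
    - {"linear":[0.02,0.008,0],"rotation":[0,0,0],"grip":0.042}
    - {"linear":[0.03,0.012,0],"rotation":[0,0,0],"grip":0.042}
    - {"linear":[0.035,0.014,0],"rotation":[0,0,0],"grip":0.042}
    - {"linear":[0.035,0.014,0],"rotation":[0,0,0],"grip":0.042}
    - {"linear":[0.035,0.014,0],"rotation":[0,0,0],"grip":0.042}
    - {"linear":[0.035,0.014,0],"rotation":[0,0,0],"grip":0.042}
    - {"linear":[0.035,0.014,0],"rotation":[0,0,0],"grip":0.042}
    - {"linear":[0.035,0.014,0],"rotation":[0,0,0],"grip":0.042}
    - {"linear":[0.035,0.014,0.01],"rotation":[0,0,0],"grip":0.042}
    - {"linear":[0.03,0.01,0.02],"rotation":[0,0,0],"grip":0.042}
    - {"linear":[0.0144,0.005,0.03],"rotation":[0,0,0],"grip":0.042}

```text
time: 25.25
tool_pos: [605.3, 305.6, 165.6]
tcp_rot: [0.65, 0.76, 0.002, -0.001]
wrist_force: [-0.0, 0.2, -0.2]
opening: 42.0
grip_force: 0.0
```

Call:
apply_moves:
  motion:
    - {"linear":[0,0,0.02],"rotation":[0,0,0],"grip":0.042}
    - {"linear":[0,0,0.005],"rotation":[0,0,0],"grip":0.042}
    - {"linear":[0,0,0],"rotation":[0,0,0],"grip":0.042}
    - {"linear":[0,0,0],"rotation":[0,0,0],"grip":0.042}
    - {"linear":[0,0,0],"rotation":[0,0,0],"grip":0.042}

```text
time: 25.67
tool_pos: [606.2, 298.7, 142.2]
tcp_rot: [0.653, 0.758, 0.001, 0.0]
wrist_force: [0.2, 0.4, -0.3]
opening: 42.5
grip_force: 0.0
```

```bash
python3 - <<'E'
from h import *
go(605.8,299.5,79,.15)
r=wrist(); np.save("w7.npy",r["cam_to_world"]); i6=np.load("i6.npy")
cv2.imwrite("pics/w7.png",np.hstack([crop(r["color"],215,150,345,285,3),crop(i6,220,120,355,255,3)]) )
E
```

```text
t 25.67 pos [606.2 298.7 142.2] yaw 0.1485 rotz -0.09 shift [ 0.9 -0.3 63.2] open 42.5 F [ 0.2  0.4 -0.3]
```

View pics/w7.png

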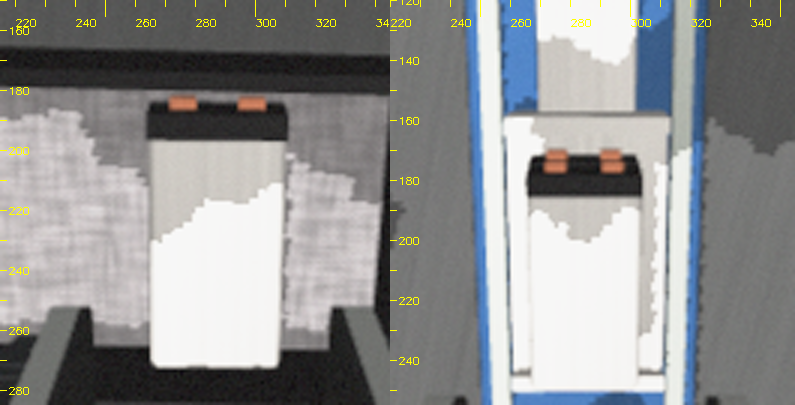

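```bash
python3 - <<'E'
from h import *
r=bot.read_camera("wrist"); W=dict(r,cam_to_world=np.load("w7.npy"))
c=lambda u,v:(215+(u+.5)/3-.5,150+(v+.5)/3-.5)
a=[ray(W,*c(u,v),20)[:2] for u,v in [(149,139),(286,139),(151,367),(281,367)]]; print(np.round(a,1).tolist())
t=(a[0]+a[1])/2;b=(a[2]+a[3])/2; d=t-b; print("yaw",np.arctan2(-d[0],d[1]),"bottom mid",b,"centre",b+d/np.linalg.norm(d)*32, np.linalg.norm(a[1]-a[0]))
E
```

```text
[[586.3, 322.3], [617.1, 327.0], [594.2, 264.9], [626.0, 269.7]]
yaw 0.1452999640534289 bottom mid [610.10304197 267.32762039] centre [605.46978631 298.99042099] 31.202619734560173
```

Call:
apply_moves:
  motion:
    - {"linear":[0.0004,-0.0006,0.01],"rotation":[0,0,0],"grip":0.041}
    - {"linear":[0,0,0.025],"rotation":[0,0,0],"grip":0.041}
    - {"linear":[0,0,0.02],"rotation":[0,0,0],"grip":0.041}
    - {"linear":[0,0,0.008],"rotation":[0,0,0],"grip":0.041}
    - {"linear":[0,0,0],"rotation":[0,0,0],"grip":0.041}
    - {"linear":[0,0,0],"rotation":[0,0,0],"grip":0.041}
    - {"linear":[0,0,0],"rotation":[0,0,0],"grip":0.02}
    - {"linear":[0,0,0],"rotation":[0,0,0],"grip":0.02}
    - {"linear":[0,0,0],"rotation":[0,0,0],"grip":0.02}
    - {"linear":[0,0,0],"rotation":[0,0,0],"grip":0.02}
    - {"linear":[0,0,0],"rotation":[0,0,0],"grip":0.02}

```text
time: 26.68
tool_pos: [605.1, 299.9, 78.7]
tcp_rot: [0.652, 0.758, 0.001, 0.0]
wrist_force: [-0.0, -0.0, 6.2]
opening: 30.3
grip_force: 60.6
```

Call:
apply_moves:
  motion:
    - {"linear":[0,0,-0.005],"rotation":[0,0,0],"grip":0.02}
    - {"linear":[0,0,-0.015],"rotation":[0,0,0],"grip":0.02}
    - {"linear":[0,0,-0.025],"rotation":[0,0,0],"grip":0.02}
    - {"linear":[0,0,-0.035],"rotation":[0,0,0],"grip":0.02}
    - {"linear":[0,0,-0.035],"rotation":[0,0,0],"grip":0.02}
    - {"linear":[0,0,-0.025],"rotation":[0,0,0],"grip":0.02}
    - {"linear":[0,0,0],"rotation":[0,0,-3.6],"grip":0.02}
    - {"linear":[0,0,0],"rotation":[0,0,0],"grip":0.02}
    - {"linear":[0,0,0],"rotation":[0,0,0],"grip":0.02}

```text
time: 27.43
tool_pos: [604.3, 299.5, 217.6]
tcp_rot: [0.629, 0.778, -0.0, -0.0]
wrist_force: [-0.8, 0.5, -2.2]
opening: 30.3
grip_force: 60.0
```

```bash
python3 - <<'E'
from h import *
go(524.9,-56.1,137,.2107)
E
```

```text
t 27.43 pos [604.3 299.5 217.6] yaw 0.2113 rotz 0.04 shift [-331.1 -152.    80.6] open 30.3 F [-0.8  0.5 -2.2]
```

Call:
apply_moves:
  motion:
    - {"linear":[-0.02,-0.009,0],"rotation":[0,0,0],"grip":0.02}
    - {"linear":[-0.035,-0.016,0],"rotation":[0,0,0],"grip":0.02}
    - {"linear":[-0.035,-0.016,0],"rotation":[0,0,0],"grip":0.02}
    - {"linear":[-0.035,-0.016,0],"rotation":[0,0,0],"grip":0.02}
    - {"linear":[-0.035,-0.016,0],"rotation":[0,0,0],"grip":0.02}
    - {"linear":[-0.035,-0.016,0],"rotation":[0,0,0],"grip":0.02}
    - {"linear":[-0.035,-0.016,0],"rotation":[0,0,0],"grip":0.02}
    - {"linear":[-0.035,-0.016,0],"rotation":[0,0,0],"grip":0.02}
    - {"linear":[-0.035,-0.016,0],"rotation":[0,0,0],"grip":0.02}
    - {"linear":[-0.02,-0.01,0],"rotation":[0,0,0],"grip":0.02}
    - {"linear":[-0.0106,-0.005,0.01],"rotation":[0,0,0],"grip":0.02}
    - {"linear":[0,0,0.02],"rotation":[0,0,0],"grip":0.02}

```text
time: 28.43
tool_pos: [525.3, -59.6, 188.2]
tcp_rot: [0.631, 0.776, -0.0, 0.001]
wrist_force: [0.5, 0.3, -1.5]
opening: 30.1
grip_force: 59.9
```

Call:
apply_moves:
  motion:
    - {"linear":[0,0,0.015],"rotation":[0,0,0],"grip":0.02}
    - {"linear":[0,0,0],"rotation":[0,0,0],"grip":0.02}
    - {"linear":[0,0,0],"rotation":[0,0,0],"grip":0.02}
    - {"linear":[0,0,0],"rotation":[0,0,0],"grip":0.02}

```text
time: 28.77
tool_pos: [525.9, -55.2, 172.9]
tcp_rot: [0.628, 0.778, -0.0, -0.0]
wrist_force: [0.9, 0.7, 0.0]
opening: 30.4
grip_force: 59.9
```

```bash
python3 - <<'E'
from h import *
go(524.9,-55.8,137,.2107)
E
```

```text
t 28.77 pos [525.9 -55.2 172.9] yaw 0.2124 rotz 0.1 shift [-0.4 -1.1 35.9] open 30.4 F [0.9 0.7 0. ]
```

Call:
apply_moves:
  motion:
    - {"linear":[-0.0004,-0.001,0.01],"rotation":[0,0,0.1],"grip":0.02}
    - {"linear":[0,0,0.013],"rotation":[0,0,0],"grip":0.02}
    - {"linear":[0,0,0.008],"rotation":[0,0,0],"grip":0.02}
    - {"linear":[0,0,0.003],"rotation":[0,0,0],"grip":0.02}
    - {"linear":[0,0,0.001],"rotation":[0,0,0],"grip":0.02}
    - {"linear":[0,0,0],"rotation":[0,0,0],"grip":0.02}
    - {"linear":[0,0,0],"rotation":[0,0,0],"grip":0.02}

```text
time: 29.35
tool_pos: [525.3, -56.0, 138.4]
tcp_rot: [0.629, 0.778, 0.0, 0.0]
wrist_force: [-0.1, 0.0, -0.9]
opening: 30.3
grip_force: 59.9
```

Call:
apply_moves:
  motion:
    - {"linear":[0,0,0.0007],"rotation":[0,0,0],"grip":0.02}
    - {"linear":[0,0,0],"rotation":[0,0,0],"grip":0.02}

```text
time: 29.52
tool_pos: [525.2, -56.1, 137.5]
tcp_rot: [0.629, 0.778, 0.0, 0.0]
wrist_force: [-0.3, -1.0, -0.6]
opening: 30.6
grip_force: 59.9
```

Call:
apply_moves:
  motion:
    - {"linear":[0,-0.0002,0.0007],"rotation":[0,0,0],"grip":0.02}
    - {"linear":[0,0,0.0004],"rotation":[0,0,0],"grip":0.02}
    - {"linear":[0,0,0],"rotation":[0,0,0],"grip":0.02}

```text
time: 29.77
tool_pos: [525.0, -56.1, 136.6]
tcp_rot: [0.629, 0.778, 0.0, 0.0]
wrist_force: [-2.1, 0.2, 4.9]
opening: 30.5
grip_force: 60.7
```

Call:
apply_moves:
  motion:
    - {"linear":[0,0,-0.0005],"rotation":[0,0,0],"grip":0.045}
    - {"linear":[0,0,0],"rotation":[0,0,0],"grip":0.045}
    - {"linear":[0,0,0],"rotation":[0,0,0],"grip":0.045}
    - {"linear":[0,0,0],"rotation":[0,0,0],"grip":0.045}
    - {"linear":[0,0,-0.005],"rotation":[0,0,0],"grip":0.045}
    - {"linear":[0,0,-0.015],"rotation":[0,0,0],"grip":0.045}
    - {"linear":[0,0,-0.03],"rotation":[0,0,0],"grip":0.045}
    - {"linear":[0,0,-0.035],"rotation":[0,0,0],"grip":0.045}
    - {"linear":[0,0,-0.015],"rotation":[0,0,0],"grip":0.045}
    - {"linear":[0,0,0],"rotation":[0,0,0],"grip":0.045}
    - {"linear":[0,0,0],"rotation":[0,0,0],"grip":0.045}

```text
time: 30.68
tool_pos: [525.1, -56.2, 237.6]
tcp_rot: [0.629, 0.778, 0.001, 0.001]
wrist_force: [-0.2, 0.2, -0.7]
opening: 45.0
grip_force: 0.0
```

```bash
python3 - <<'E'
from h import *
r=wrist(); np.save("w8.npy",r["cam_to_world"]); np.save("i8.npy",r["color"])
go(493.9,90.7,118,.2107)
a=bot.read_camera("scene")["color"]; b=bot.read_camera("side")["color"]
cv2.imwrite("pics/v12.png",np.hstack([crop(r["color"],215,120,355,260,3),crop(a,255,215,345,290,4)[:420] if 0 else cv2.resize(crop(a,250,210,345,350,4)[:420],None,fx=1,fy=1)]))
E
```

```text
t 30.73 pos [524.6 -56.1 236.5] yaw 0.211 rotz 0.02 shift [150.    0.7 118.5] open 45.2 F [-0.1 -0.2  0.4]
```

View pics/v12.png

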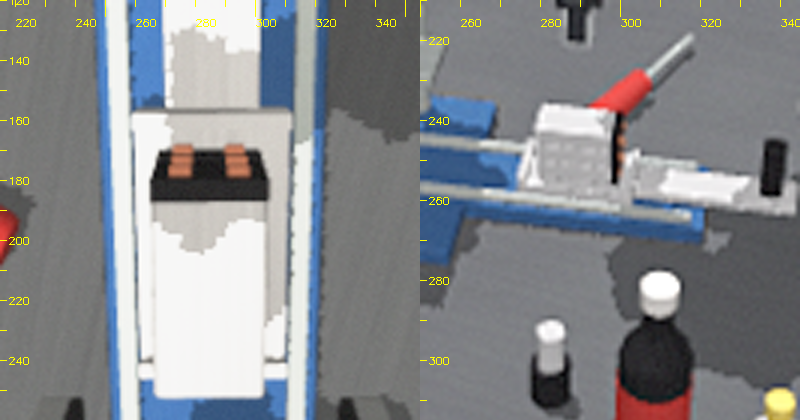

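Call:
apply_moves:
  motion:
    - {"linear":[0.02,0,0],"rotation":[0,0,0],"grip":0.045}
    - {"linear":[0.035,0.0007,0],"rotation":[0,0,0],"grip":0.045}
    - {"linear":[0.035,0,0],"rotation":[0,0,0],"grip":0.045}
    - {"linear":[0.03,0,0],"rotation":[0,0,0],"grip":0.045}
    - {"linear":[0.02,0,0.01],"rotation":[0,0,0],"grip":0.045}
    - {"linear":[0.01,0,0.02],"rotation":[0,0,0],"grip":0.045}
    - {"linear":[0,0,0.03],"rotation":[0,0,0],"grip":0.045}
    - {"linear":[0,0,0.03],"rotation":[0,0,0],"grip":0.045}
    - {"linear":[0,0,0.02],"rotation":[0,0,0],"grip":0.045}
    - {"linear":[0,0,0.008],"rotation":[0,0,0],"grip":0.045}
    - {"linear":[0,0,0],"rotation":[0,0,0],"grip":0.045}
    - {"linear":[0,0,0],"rotation":[0,0,0],"grip":0.045}

```text
time: 31.83
tool_pos: [494.0, 90.6, 118.4]
tcp_rot: [0.629, 0.778, -0.001, -0.0]
wrist_force: [0.1, -0.4, 0.4]
opening: 44.8
grip_force: 0.0
```

Call:
apply_moves:
  motion:
    - {"linear":[0,0,0],"rotation":[0,0,0],"grip":0.01}
    - {"linear":[0,0,0],"rotation":[0,0,0],"grip":0.01}
    - {"linear":[0,0,0],"rotation":[0,0,0],"grip":0.01}
    - {"linear":[0,0,0],"rotation":[0,0,0],"grip":0.01}
    - {"linear":[0,0,0],"rotation":[0,0,0],"grip":0.01}
    - {"linear":[0,0,0],"rotation":[0,0,0],"grip":0.01}

```text
time: 32.33
tool_pos: [494.0, 90.5, 119.9]
tcp_rot: [0.629, 0.778, 0.0, 0.0]
wrist_force: [-3.3, -0.6, 7.8]
opening: 17.3
grip_force: 58.6
```

Call:
apply_moves:
  motion:
    - {"linear":[-0.001,0,0],"rotation":[0,0,0],"grip":0.01}
    - {"linear":[-0.002,0,0],"rotation":[0,0,0],"grip":0.01}
    - {"linear":[-0.004,0,0],"rotation":[0,0,0],"grip":0.01}
    - {"linear":[-0.006,0,0],"rotation":[0,0,0],"grip":0.01}
    - {"linear":[-0.008,0,0],"rotation":[0,0,0],"grip":0.01}
    - {"linear":[-0.008,0,0],"rotation":[0,0,0],"grip":0.01}
    - {"linear":[-0.008,0,0],"rotation":[0,0,0],"grip":0.01}
    - {"linear":[-0.008,0,0],"rotation":[0,0,0],"grip":0.01}
    - {"linear":[-0.008,0,0],"rotation":[0,0,0],"grip":0.01}
    - {"linear":[-0.008,0,0],"rotation":[0,0,0],"grip":0.01}
    - {"linear":[-0.008,0,0],"rotation":[0,0,0],"grip":0.01}
    - {"linear":[-0.008,0,0],"rotation":[0,0,0],"grip":0.01}

```text
time: 33.33
tool_pos: [510.4, 15.3, 119.9]
tcp_rot: [0.629, 0.778, 0.001, 0.0]
wrist_force: [-2.1, 1.5, 5.7]
opening: 16.7
grip_force: 58.4
```

Call:
apply_moves:
  motion:
    - {"linear":[-0.008,0,0],"rotation":[0,0,0],"grip":0.01}
    - {"linear":[-0.008,0,0],"rotation":[0,0,0],"grip":0.01}
    - {"linear":[-0.008,0,0],"rotation":[0,0,0],"grip":0.01}
    - {"linear":[-0.008,0,0],"rotation":[0,0,0],"grip":0.01}
    - {"linear":[-0.008,0,0],"rotation":[0,0,0],"grip":0.01}
    - {"linear":[-0.008,0,0],"rotation":[0,0,0],"grip":0.01}
    - {"linear":[-0.006,0,0],"rotation":[0,0,0],"grip":0.01}
    - {"linear":[-0.005,0,0],"rotation":[0,0,0],"grip":0.01}
    - {"linear":[-0.004,0,0],"rotation":[0,0,0],"grip":0.01}
    - {"linear":[-0.003,0,0],"rotation":[0,0,0],"grip":0.01}
    - {"linear":[-0.002,0,0],"rotation":[0,0,0],"grip":0.01}
    - {"linear":[0,0,0],"rotation":[0,0,0],"grip":0.01}

```text
time: 34.33
tool_pos: [525.0, -51.7, 119.9]
tcp_rot: [0.629, 0.777, 0.0, 0.001]
wrist_force: [-0.6, -2.3, 5.7]
opening: 17.0
grip_force: 58.6
```

Call:
apply_moves:
  motion:
    - {"linear":[-0.001,0,0],"rotation":[0,0,0],"grip":0.01}
    - {"linear":[-0.001,0,0],"rotation":[0,0,0],"grip":0.01}
    - {"linear":[-0.001,0,0],"rotation":[0,0,0],"grip":0.01}
    - {"linear":[0,0,0],"rotation":[0,0,0],"grip":0.01}

```text
time: 34.67
tool_pos: [525.6, -54.2, 119.9]
tcp_rot: [0.629, 0.778, 0.001, 0.001]
wrist_force: [-1.9, 0.1, 6.8]
opening: 17.2
grip_force: 58.7
```

Call:
apply_moves:
  motion:
    - {"linear":[-0.001,0,0],"rotation":[0,0,0],"grip":0.01}
    - {"linear":[-0.001,0,0],"rotation":[0,0,0],"grip":0.01}
    - {"linear":[-0.001,0,0],"rotation":[0,0,0],"grip":0.01}
    - {"linear":[-0.001,0,0],"rotation":[0,0,0],"grip":0.01}
    - {"linear":[0,0,0],"rotation":[0,0,0],"grip":0.01}
    - {"linear":[0,0,0],"rotation":[0,0,0],"grip":0.01}

```text
time: 35.17
tool_pos: [525.9, -55.5, 119.9]
tcp_rot: [0.628, 0.778, 0.001, -0.0]
wrist_force: [-3.9, 9.7, 9.8]
opening: 16.8
grip_force: 59.2
```

Call:
apply_moves:
  motion:
    - {"linear":[0.002,0,0],"rotation":[0,0,0],"grip":0.01}
    - {"linear":[0,0,0],"rotation":[0,0,0],"grip":0.055}
    - {"linear":[0,0,0],"rotation":[0,0,0],"grip":0.055}
    - {"linear":[0,0,0],"rotation":[0,0,0],"grip":0.055}
    - {"linear":[0,0,-0.015],"rotation":[0,0,0],"grip":0.055}
    - {"linear":[0,0,-0.035],"rotation":[0,0,0],"grip":0.055}
    - {"linear":[0,0,-0.04],"rotation":[0,0,0],"grip":0.055}
    - {"linear":[0,0,-0.04],"rotation":[0,0,0],"grip":0.055}
    - {"linear":[0,0,-0.04],"rotation":[0,0,0],"grip":0.055}
    - {"linear":[0,0,-0.04],"rotation":[0,0,0],"grip":0.055}
    - {"linear":[0,0,-0.04],"rotation":[0,0,0],"grip":0.055}
    - {"linear":[0,0,-0.03],"rotation":[0,0,0],"grip":0.055}

```text
time: 36.17
tool_pos: [525.5, -56.2, 402.4]
tcp_rot: [0.629, 0.777, 0.001, 0.001]
wrist_force: [1.0, -0.8, -0.9]
opening: 55.2
grip_force: 0.0
```

Call:
apply_moves:
  motion:
    - {"linear":[0,0,0],"rotation":[0,0,0],"grip":0.055}
    - {"linear":[0,0,0],"rotation":[0,0,0],"grip":0.055}
    - {"linear":[0,0,0],"rotation":[0,0,0],"grip":0.055}

```text
time: 36.42
tool_pos: [525.1, -56.2, 398.1]
tcp_rot: [0.629, 0.778, -0.0, -0.0]
wrist_force: [0.0, 0.7, -0.2]
opening: 55.4
grip_force: 0.0
```

```bash
python3 - <<'E'
from h import *
go(498.5,-197,353,.2107)
r=wrist(); np.save("w9.npy",r["cam_to_world"]);np.save("i9.npy",r["color"])
a=bot.read_camera("scene")["color"];np.save("s9.npy",a)
cv2.imwrite("pics/v13.png",np.hstack([crop(r["color"],200,180,400,420,2),crop(a,205,150,305,270,4)]))
E
```

```text
t 36.42 pos [525.1 -56.2 398.1] yaw 0.2107 rotz -0.0 shift [-132.2  -55.5   45.1] open 55.4 F [ 0.   0.7 -0.2]
```

View pics/v13.png

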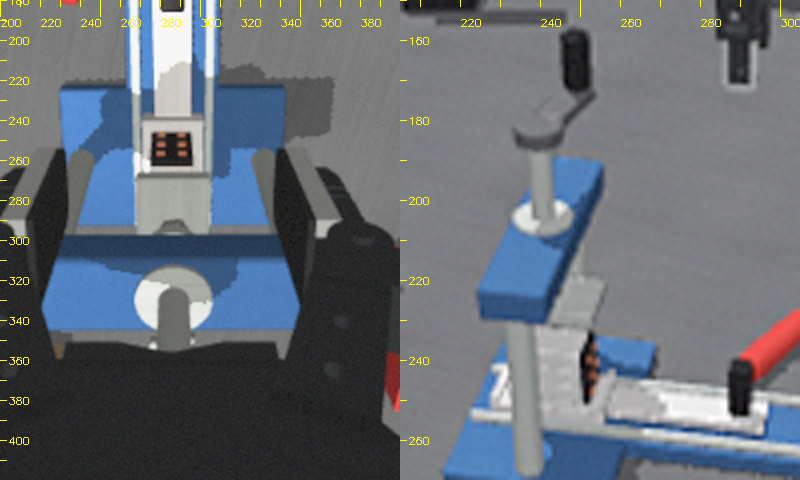

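Call:
apply_moves:
  motion:
    - {"linear":[-0.01,-0.005,-0.008],"rotation":[0,0,0],"grip":0.055}
    - {"linear":[-0.025,-0.01,0],"rotation":[0,0,0],"grip":0.055}
    - {"linear":[-0.03,-0.013,0],"rotation":[0,0,0],"grip":0.055}
    - {"linear":[-0.03,-0.013,0],"rotation":[0,0,0],"grip":0.055}
    - {"linear":[-0.025,-0.01,0],"rotation":[0,0,0],"grip":0.055}
    - {"linear":[-0.0122,-0.0045,0],"rotation":[0,0,0],"grip":0.055}
    - {"linear":[0,0,0],"rotation":[0,0,0],"grip":0.055}
    - {"linear":[0,0,0],"rotation":[0,0,0],"grip":0.055}
    - {"linear":[0,0,0],"rotation":[0,0,0],"grip":0.055}

```text
time: 37.27
tool_pos: [499.0, -196.3, 406.4]
tcp_rot: [0.628, 0.778, 0.0, -0.0]
wrist_force: [0.6, 1.1, 0.7]
opening: 55.0
grip_force: 0.0
```

```bash
python3 - <<'E'
from h import *
go(498.5,-197,353,.2107)
r=wrist(); a=bot.read_camera("side")["color"]
print(proj(bot.read_camera("side"),[[498.5,-197,316],[557.7,-202.1,190]]))
g=r["color"][:,:,:].max(2)
cv2.imwrite("pics/v14.png",np.hstack([crop(r["color"],180,180,380,380,2),crop(a,240,150,340,250,4)]))
E
```

```text
t 37.27 pos [ 499.  -196.3  406.4] yaw 0.2117 rotz 0.06 shift [-0.6 -0.6 53.4] open 55.0 F [0.6 1.1 0.7]
[[266.71283908 199.38595028]
 [289.98072775 237.86715961]]
```

Call:
apply_moves:
  motion:
    - {"linear":[-0.0006,-0.0006,0.005],"rotation":[0,0,0],"grip":0.055}
    - {"linear":[0,0,0.008],"rotation":[0,0,0],"grip":0.055}
    - {"linear":[0,0,0.006],"rotation":[0,0,0],"grip":0.055}
    - {"linear":[0,0,0.004],"rotation":[0,0,0],"grip":0.055}
    - {"linear":[0,0,0.003],"rotation":[0,0,0],"grip":0.055}
    - {"linear":[0,0,0],"rotation":[0,0,0],"grip":0.055}

```text
time: 37.92
tool_pos: [498.3, -197.4, 379.7]
tcp_rot: [0.629, 0.778, -0.0, -0.001]
wrist_force: [-1.0, 0.1, 0.4]
opening: 55.2
grip_force: 0.0
```

Call:
apply_moves:
  motion:
    - {"linear":[0,0,0.004],"rotation":[0,0,0],"grip":0.055}
    - {"linear":[0,0,0.007],"rotation":[0,0,0],"grip":0.055}
    - {"linear":[0,0,0.007],"rotation":[0,0,0],"grip":0.055}
    - {"linear":[0,0,0.005],"rotation":[0,0,0],"grip":0.055}
    - {"linear":[0,0,0.003],"rotation":[0,0,0],"grip":0.055}
    - {"linear":[0,0,0],"rotation":[0,0,0],"grip":0.055}
    - {"linear":[0,0,0],"rotation":[0,0,0],"grip":0.055}

```text
time: 38.5
tool_pos: [498.5, -197.6, 354.4]
tcp_rot: [0.629, 0.778, -0.0, -0.0]
wrist_force: [0.1, -1.0, 0.3]
opening: 54.9
grip_force: 0.0
```

Call:
apply_moves:
  motion:
    - {"linear":[0,0,0],"rotation":[0,0,0],"grip":0.01}
    - {"linear":[0,0,0],"rotation":[0,0,0],"grip":0.01}
    - {"linear":[0,0,0],"rotation":[0,0,0],"grip":0.01}
    - {"linear":[0,0,0],"rotation":[0,0,0],"grip":0.01}
    - {"linear":[0,0,0],"rotation":[0,0,0],"grip":0.01}
    - {"linear":[0,0,0],"rotation":[0,0,0],"grip":0.01}
  squeeze: 40

```text
time: 39.0
tool_pos: [498.0, -197.6, 355.0]
tcp_rot: [0.629, 0.778, -0.0, -0.0]
wrist_force: [-5.8, 1.2, 6.3]
opening: 21.0
grip_force: 39.0
```

Call:
apply_moves:
  motion:
    - {"linear":[0.0083,0.0031,0.0005],"rotation":[0,0,0],"grip":0.01}
    - {"linear":[0.009,0.0053,0.0006],"rotation":[0,0,0],"grip":0.01}
    - {"linear":[0.0102,0.009,0.0007],"rotation":[0,0,0],"grip":0.01}
    - {"linear":[0.0074,0.0101,0.0007],"rotation":[0,0,0],"grip":0.01}
    - {"linear":[0.006,0.0145,0.0008],"rotation":[0,0,0],"grip":0.01}
    - {"linear":[0.002,0.0155,0.0008],"rotation":[0,0,0],"grip":0.01}
    - {"linear":[0,0,0],"rotation":[0,0,0],"grip":0.01}
    - {"linear":[0,0,0],"rotation":[0,0,0],"grip":0.01}
    - {"linear":[0,0,0],"rotation":[0,0,0],"grip":0.01}

```text
time: 39.75
tool_pos: [546.0, -142.6, 350.8]
tcp_rot: [0.628, 0.778, 0.001, 0.0]
wrist_force: [1.6, 4.8, 4.2]
opening: 20.8
grip_force: 39.3
```

```bash
python3 - <<'E'
from h import *
go(544.98,-143.5,351,.2135)
E
```

```text
t 39.75 pos [ 546.  -142.6  350.8] yaw 0.212 rotz -0.09 shift [-0.7 -1.2 -0.2] open 20.8 F [1.6 4.8 4.2]
```

Call:
apply_moves:
  motion:
    - {"linear":[-0.0025,0.0145,0.0008],"rotation":[0,0,0],"grip":0.01}
    - {"linear":[-0.006,0.0145,0.0008],"rotation":[0,0,0],"grip":0.01}
    - {"linear":[-0.0095,0.0124,0.0009],"rotation":[0,0,0],"grip":0.01}
    - {"linear":[-0.0124,0.0095,0.0008],"rotation":[0,0,0],"grip":0.01}
    - {"linear":[-0.0145,0.006,0.0008],"rotation":[0,0,0],"grip":0.01}
    - {"linear":[-0.0155,0.002,0.0009],"rotation":[0,0,0],"grip":0.01}
    - {"linear":[-0.0155,-0.002,0.0008],"rotation":[0,0,0],"grip":0.01}
    - {"linear":[-0.0145,-0.006,0.0008],"rotation":[0,0,0],"grip":0.01}
    - {"linear":[-0.0124,-0.0095,0.0009],"rotation":[0,0,0],"grip":0.01}
    - {"linear":[-0.0095,-0.0124,0.0008],"rotation":[0,0,0],"grip":0.01}
    - {"linear":[-0.006,-0.0145,0.0008],"rotation":[0,0,0],"grip":0.01}
    - {"linear":[-0.002,-0.0155,0.0009],"rotation":[0,0,0],"grip":0.01}

```text
time: 40.75
tool_pos: [568.6, -261.0, 340.6]
tcp_rot: [0.629, 0.778, 0.001, -0.001]
wrist_force: [-1.1, 13.9, 6.4]
opening: 20.9
grip_force: 40.0
```

Call:
apply_moves:
  motion:
    - {"linear":[0,0,0],"rotation":[0,0,0],"grip":0.01}
    - {"linear":[0,0,0],"rotation":[0,0,0],"grip":0.01}

```text
time: 40.92
tool_pos: [567.5, -261.0, 340.6]
tcp_rot: [0.629, 0.777, 0.0, -0.002]
wrist_force: [-3.1, 9.4, 5.4]
opening: 21.0
grip_force: 40.1
```

```bash
python3 - <<'E'
from h import *
go(570.4,-260.7,341,.2135)
E
```

```text
t 40.92 pos [ 567.5 -261.   340.6] yaw 0.2101 rotz -0.19 shift [-0.4  2.9 -0.4] open 21.0 F [-3.1  9.4  5.4]
```

Call:
apply_moves:
  motion:
    - {"linear":[0.003,-0.0125,0.0007],"rotation":[0,0,0],"grip":0.01}
    - {"linear":[0.006,-0.0145,0.0008],"rotation":[0,0,0],"grip":0.01}
    - {"linear":[0.0095,-0.0124,0.0009],"rotation":[0,0,0],"grip":0.01}
    - {"linear":[0.0124,-0.0095,0.0008],"rotation":[0,0,0],"grip":0.01}
    - {"linear":[0.0145,-0.006,0.0008],"rotation":[0,0,0],"grip":0.01}
    - {"linear":[0.0155,-0.002,0.0009],"rotation":[0,0,0],"grip":0.01}
    - {"linear":[0.0155,0.002,0.0008],"rotation":[0,0,0],"grip":0.01}
    - {"linear":[0.0145,0.006,0.0008],"rotation":[0,0,0],"grip":0.01}
    - {"linear":[0.0124,0.0095,0.0009],"rotation":[0,0,0],"grip":0.01}
    - {"linear":[0.0095,0.0124,0.0008],"rotation":[0,0,0],"grip":0.01}
    - {"linear":[0.006,0.0145,0.0008],"rotation":[0,0,0],"grip":0.01}
    - {"linear":[0.002,0.0155,0.0009],"rotation":[0,0,0],"grip":0.01}

```text
time: 41.92
tool_pos: [546.1, -142.3, 330.8]
tcp_rot: [0.629, 0.778, -0.001, -0.001]
wrist_force: [-1.9, -1.1, 4.2]
opening: 20.9
grip_force: 40.2
```

Call:
apply_moves:
  motion:
    - {"linear":[0,0,0],"rotation":[0,0,0],"grip":0.01}
    - {"linear":[0,0,0],"rotation":[0,0,0],"grip":0.01}

```text
time: 42.08
tool_pos: [547.9, -142.3, 330.8]
tcp_rot: [0.628, 0.778, 0.001, 0.0]
wrist_force: [1.5, 5.7, 4.4]
opening: 20.9
grip_force: 40.1
```

```bash
python3 - <<'E'
from h import *
go(544.98,-143.5,331,.2135)
E
```

```text
t 42.08 pos [ 547.9 -142.3  330.8] yaw 0.2116 rotz -0.11 shift [-0.6 -3.1 -0.2] open 20.9 F [1.5 5.7 4.4]
```

Call:
apply_moves:
  motion:
    - {"linear":[-0.003,0.0125,0.0008],"rotation":[0,0,0],"grip":0.01}
    - {"linear":[-0.006,0.0145,0.0008],"rotation":[0,0,0],"grip":0.01}
    - {"linear":[-0.0095,0.0124,0.0009],"rotation":[0,0,0],"grip":0.01}
    - {"linear":[-0.0124,0.0095,0.0008],"rotation":[0,0,0],"grip":0.01}
    - {"linear":[-0.0145,0.006,0.0008],"rotation":[0,0,0],"grip":0.01}
    - {"linear":[-0.0155,0.002,0.0009],"rotation":[0,0,0],"grip":0.01}
    - {"linear":[-0.0155,-0.002,0.0008],"rotation":[0,0,0],"grip":0.01}
    - {"linear":[-0.0145,-0.006,0.0008],"rotation":[0,0,0],"grip":0.01}
    - {"linear":[-0.0124,-0.0095,0.0009],"rotation":[0,0,0],"grip":0.01}
    - {"linear":[-0.0095,-0.0124,0.0008],"rotation":[0,0,0],"grip":0.01}
    - {"linear":[-0.006,-0.0145,0.0008],"rotation":[0,0,0],"grip":0.01}
    - {"linear":[-0.002,-0.0155,0.0009],"rotation":[0,0,0],"grip":0.01}

```text
time: 43.08
tool_pos: [568.2, -261.1, 320.6]
tcp_rot: [0.629, 0.777, 0.001, -0.002]
wrist_force: [-0.3, 16.2, 7.4]
opening: 20.5
grip_force: 40.5
```

Call:
apply_moves:
  motion:
    - {"linear":[0,0,0],"rotation":[0,0,0],"grip":0.01}
    - {"linear":[0,0,0],"rotation":[0,0,0],"grip":0.01}

```text
time: 43.25
tool_pos: [567.1, -261.1, 320.6]
tcp_rot: [0.629, 0.777, 0.0, -0.002]
wrist_force: [-3.9, 8.1, 6.6]
opening: 20.7
grip_force: 40.5
```

```bash
python3 - <<'E'
from h import *
go(570.4,-260.7,321,.2135)
b=bot.read_camera("side")["color"];np.save("b_contact.npy",b)
E
```

```text
t 43.25 pos [ 567.1 -261.1  320.6] yaw 0.2099 rotz -0.21 shift [-0.3  3.3 -0.4] open 20.7 F [-3.9  8.1  6.6]
```

Call:
apply_moves:
  motion:
    - {"linear":[0.003,-0.0125,0.0007],"rotation":[0,0,0],"grip":0.01}
    - {"linear":[0.006,-0.0145,0.0008],"rotation":[0,0,0],"grip":0.01}
    - {"linear":[0.0095,-0.0124,0.0009],"rotation":[0,0,0],"grip":0.01}
    - {"linear":[0.0124,-0.0095,0.0008],"rotation":[0,0,0],"grip":0.01}
    - {"linear":[0.0145,-0.006,0.0008],"rotation":[0,0,0],"grip":0.01}
    - {"linear":[0.0155,-0.002,0.0009],"rotation":[0,0,0],"grip":0.01}
    - {"linear":[0.0155,0.002,0.0008],"rotation":[0,0,0],"grip":0.01}
    - {"linear":[0.0145,0.006,0.0008],"rotation":[0,0,0],"grip":0.01}
    - {"linear":[0.0124,0.0095,0.0009],"rotation":[0,0,0],"grip":0.01}
    - {"linear":[0.0095,0.0124,0.0008],"rotation":[0,0,0],"grip":0.01}
    - {"linear":[0.006,0.0145,0.0008],"rotation":[0,0,0],"grip":0.01}
    - {"linear":[0.002,0.0135,0.0009],"rotation":[0,0,0],"grip":0.01}

```text
time: 44.3
tool_pos: [543.9, -142.9, 310.9]
tcp_rot: [0.629, 0.777, -0.001, -0.001]
wrist_force: [-3.0, 2.1, 8.5]
opening: 21.0
grip_force: 40.7
```

Call:
apply_moves:
  motion:
    - {"linear":[0,0,0],"rotation":[0,0,0],"grip":0.01}
    - {"linear":[0,0,0],"rotation":[0,0,0],"grip":0.01}
    - {"linear":[0,0,0],"rotation":[0,0,0],"grip":0.01}

```text
time: 44.55
tool_pos: [545.0, -142.9, 310.9]
tcp_rot: [0.629, 0.778, 0.001, -0.0]
wrist_force: [0.7, 7.1, 4.4]
opening: 21.1
grip_force: 40.6
```

```bash
python3 - <<'E'
from h import *
go(544.98,-143.5,311,.2135)
e=bot.read_camera("side")["color"];b=np.load("b_contact.npy"); np.save("e.npy",e)
E
```

```text
t 44.55 pos [ 545.  -142.9  310.9] yaw 0.2111 rotz -0.14 shift [-0.6 -0.2 -0.1] open 21.1 F [0.7 7.1 4.4]
```

Call:
apply_moves:
  motion:
    - {"linear":[0,0,0],"rotation":[0,0,0],"grip":0.05}
    - {"linear":[0,0,0],"rotation":[0,0,0],"grip":0.05}
    - {"linear":[0,0,0],"rotation":[0,0,0],"grip":0.05}
    - {"linear":[0,0,0],"rotation":[0,0,0],"grip":0.05}
    - {"linear":[0,0,-0.01],"rotation":[0,0,0],"grip":0.05}
    - {"linear":[0,0,-0.03],"rotation":[0,0,0],"grip":0.05}
    - {"linear":[0,0,-0.035],"rotation":[0,0,0],"grip":0.05}
    - {"linear":[0,0,-0.025],"rotation":[0,0,0],"grip":0.05}
    - {"linear":[0.02,0.003,0],"rotation":[0,0,0],"grip":0.05}
    - {"linear":[0.035,0.005,0],"rotation":[0,0,0],"grip":0.05}
    - {"linear":[0.035,0.005,0],"rotation":[0,0,0],"grip":0.05}
    - {"linear":[0.035,0.006,0],"rotation":[0,0,0],"grip":0.05}
  squeeze: 60

```text
time: 45.6
tool_pos: [537.5, -16.1, 411.7]
tcp_rot: [0.629, 0.777, 0.0, 0.0]
wrist_force: [0.5, 0.5, 0.0]
opening: 50.2
grip_force: 0.0
```

Call:
apply_moves:
  motion:
    - {"linear":[0.035,0.006,0],"rotation":[0,0,0],"grip":0.05}
    - {"linear":[0.035,0.006,0],"rotation":[0,0,0],"grip":0.05}
    - {"linear":[0.035,0.006,0.01],"rotation":[0,0,0],"grip":0.05}
    - {"linear":[0.035,0.005,0.02],"rotation":[0,0,0],"grip":0.05}
    - {"linear":[0.035,0.005,0.025],"rotation":[0,0,0],"grip":0.05}
    - {"linear":[0.035,0.005,0.03],"rotation":[0,0,0],"grip":0.05}
    - {"linear":[0.035,0.005,0.03],"rotation":[0,0,0],"grip":0.05}
    - {"linear":[0.035,0.005,0.02],"rotation":[0,0,0],"grip":0.05}
    - {"linear":[0.0275,0.005,0.015],"rotation":[0,0,0],"grip":0.05}
    - {"linear":[0,0,0],"rotation":[0,0,4.7],"grip":0.05}
    - {"linear":[0,0,0],"rotation":[0,0,0],"grip":0.05}
    - {"linear":[0,0,0],"rotation":[0,0,0],"grip":0.05}

```text
time: 46.6
tool_pos: [521.5, 284.9, 268.1]
tcp_rot: [0.659, 0.752, -0.0, 0.0]
wrist_force: [0.7, -0.5, 0.9]
opening: 50.0
grip_force: 0.0
```

Call:
apply_moves:
  motion:
    - {"linear":[0,0,0],"rotation":[0,0,0],"grip":0.05}
    - {"linear":[0,0,0],"rotation":[0,0,0],"grip":0.05}

```text
time: 46.77
tool_pos: [521.8, 284.1, 268.6]
tcp_rot: [0.66, 0.751, 0.0, 0.001]
wrist_force: [-0.5, -0.3, 0.8]
opening: 50.0
grip_force: 0.0
```

```bash
python3 - <<'E'
from h import *
go(520,294,258,.129)
r=wrist(); np.save("w10.npy",r["cam_to_world"]);np.save("i10.npy",r["color"])
a=bot.read_camera("scene")["color"]; b=bot.read_camera("side")["color"]
t=np.hstack([crop(a,210,150,310,270,2),crop(b,225,190,335,310,2),cv2.resize(a[200:320,340:460,::-1],None,fx=2,fy=2)])
w=crop(r["color"],120,0,520,180,2)
W=max(t.shape[1],w.shape[1]); pad=lambda x:np.pad(x,((0,0),(0,W-x.shape[1]),(0,0)))
o=np.vstack([w,pad(t)])[:600]; print(o.shape); cv2.imwrite("pics/v14.png",o)
E
```

```text
t 46.77 pos [521.8 284.1 268.6] yaw 0.1285 rotz -0.03 shift [10.  -0.6 10.6] open 50.0 F [-0.5 -0.3  0.8]
(600, 800, 3)
```

View pics/v14.png

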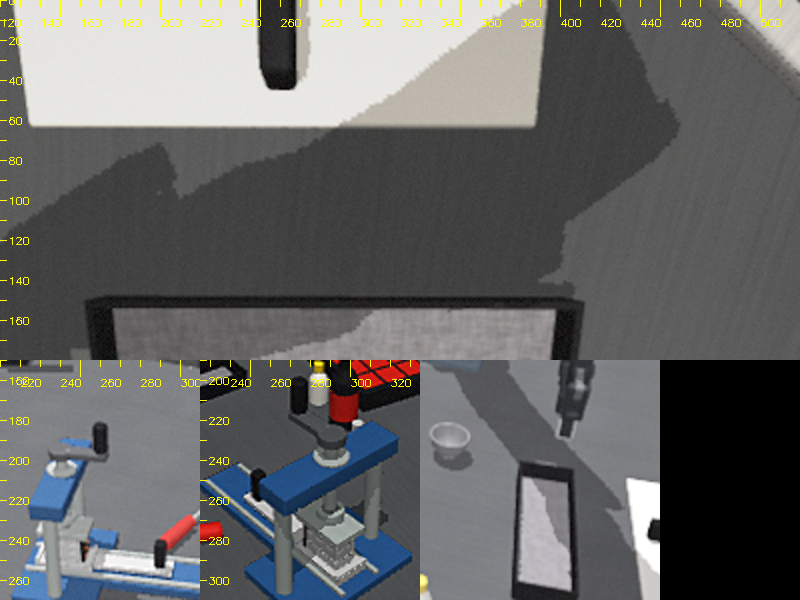

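```bash
python3 - <<'E'
from h import *
r=bot.read_camera("wrist"); W=dict(r,cam_to_world=np.load("w10.npy"))
c=lambda u,v:(120+(u+.5)/2-.5,(v+.5)/2-.5)
a=ray(W,*c(29,127),10)[:2];b=ray(W,*c(536,127),10)[:2]; d=b-a;L=np.linalg.norm(d);yaw=np.arctan2(d[1],d[0]); n=np.array([-np.sin(yaw),np.cos(yaw)])
print(a,b,L,yaw,"centre",(a+b)/2+n*41)
print("block end->centre",ray(W,*c(280,88),43)[:2]+n*25)
go(*((a+b)/2+n*41),150,yaw)
E
```

```text
[349.21105241 395.74488759] [607.41795748 429.38743482] 260.3893753792205 0.1295631046367811 centre [473.01726717 453.22251707]
block end->centre [475.44298755 447.5107608 ]
t 46.97 pos [521.4 284.7 268.2] yaw 0.1285 rotz -0.06 shift [173.3 -26.3 118.2] open 49.9 F [0.9 0.4 1.4]
```

Call:
apply_moves:
  motion:
    - {"linear":[0.015,-0.002,0],"rotation":[0,0,0],"grip":0.05}
    - {"linear":[0.03,-0.005,0],"rotation":[0,0,0],"grip":0.05}
    - {"linear":[0.035,-0.005,0],"rotation":[0,0,0],"grip":0.05}
    - {"linear":[0.035,-0.005,0],"rotation":[0,0,0],"grip":0.05}
    - {"linear":[0.03,-0.005,0],"rotation":[0,0,0],"grip":0.05}
    - {"linear":[0.015,-0.003,0],"rotation":[0,0,0],"grip":0.05}
    - {"linear":[0.01,0,0],"rotation":[0,0,0],"grip":0.05}
    - {"linear":[0,0,0],"rotation":[0,0,0],"grip":0.05}
    - {"linear":[0,0,0],"rotation":[0,0,0],"grip":0.05}
    - {"linear":[0,0,0],"rotation":[0,0,0],"grip":0.05}

```text
time: 47.8
tool_pos: [475.7, 448.8, 267.6]
tcp_rot: [0.661, 0.75, -0.0, 0.001]
wrist_force: [-0.5, -0.4, -0.7]
opening: 49.8
grip_force: 0.0
```

```bash
python3 - <<'E'
from h import *
r=wrist(); im=r["color"]; go(474,452,150,.1296)
m=((im.min(2)>165)*255).astype(np.uint8); m=cv2.morphologyEx(m,cv2.MORPH_OPEN,np.ones((3,3)))
q=[k for k in cv2.findContours(m,0,1)[0] if cv2.contourArea(k)>6000]
for k in q:
    print(cv2.contourArea(k),cv2.boundingRect(k))
    h=cv2.convexHull(k); p=cv2.approxPolyDP(h,6,True)[:,0]; print(p.tolist()); W=[ray(r,*x,10)[:2].round(1).tolist() for x in p]; print(W,np.mean(W,0))
E
```

```text
t 47.85 pos [475.7 448.7 267.7] yaw 0.1263 rotz -0.19 shift [  3.5  -1.3 117.7] open 50.1 F [-0.3 -0.7  0.4]
14075.5 (169, 150, 233, 69)
[[401, 151], [393, 218], [178, 217], [169, 150]]
[[595.9, 508.8], [605.6, 430.9], [351.3, 399.5], [339.8, 477.0]] [473.15 454.05]
19875.0 (154, 0, 213, 127)
[[366, 0], [365, 17], [279, 118], [176, 126], [154, 0]]
[[527.4, 644.7], [529.4, 630.6], [457.0, 526.2], [347.1, 503.7], [323.9, 618.6]] [436.96 584.76]
```

Call:
apply_moves:
  motion:
    - {"linear":[0.0056,-0.0018,0.015],"rotation":[0,0,0],"grip":0.05}
    - {"linear":[0,0,0.03],"rotation":[0,0,0],"grip":0.05}
    - {"linear":[0,0,0.035],"rotation":[0,0,0],"grip":0.05}
    - {"linear":[0,0,0.035],"rotation":[0,0,0],"grip":0.05}
    - {"linear":[0,0,0.03],"rotation":[0,0,0],"grip":0.05}
    - {"linear":[0,0,0.02],"rotation":[0,0,0],"grip":0.05}
    - {"linear":[0,0,0.01],"rotation":[0,0,0],"grip":0.05}
    - {"linear":[0,0,0.002],"rotation":[0,0,0],"grip":0.05}
    - {"linear":[0,0,0],"rotation":[0,0,0],"grip":0.05}
    - {"linear":[0,0,0],"rotation":[0,0,0],"grip":0.05}

```text
time: 48.68
tool_pos: [472.9, 456.3, 92.2]
tcp_rot: [0.66, 0.751, 0.001, 0.0]
wrist_force: [-0.7, -0.0, -0.0]
opening: 50.3
grip_force: 0.0
```

Call:
apply_moves:
  motion:
    - {"linear":[0,0,0],"rotation":[0,0,0],"grip":0.005}
    - {"linear":[0,0,0],"rotation":[0,0,0],"grip":0.005}
    - {"linear":[0,0,0],"rotation":[0,0,0],"grip":0.005}
    - {"linear":[0,0,0],"rotation":[0,0,0],"grip":0.005}
    - {"linear":[0,0,0],"rotation":[0,0,0],"grip":0.005}
    - {"linear":[0,0,0],"rotation":[0,0,0],"grip":0.005}
    - {"linear":[0,0,0],"rotation":[0,0,0],"grip":0.005}

```text
time: 49.27
tool_pos: [472.6, 456.6, 92.1]
tcp_rot: [0.66, 0.751, 0.001, 0.0]
wrist_force: [-0.8, -0.1, 6.4]
opening: 14.7
grip_force: 60.2
```

```bash
python3 - <<'E'
from h import *
go(521.9,290.8,118,.129)
E
```

```text
t 49.27 pos [472.6 456.6  92.1] yaw 0.1288 rotz -0.01 shift [-170.7   27.6  -25.9] open 14.7 F [-0.8 -0.1  6.4]
```

Call:
apply_moves:
  motion:
    - {"linear":[0,0,-0.005],"rotation":[0,0,0],"grip":0.005}
    - {"linear":[0,0,-0.02],"rotation":[0,0,0],"grip":0.005}
    - {"linear":[0,0,-0.025],"rotation":[0,0,0],"grip":0.005}
    - {"linear":[0,0,-0.015],"rotation":[0,0,0],"grip":0.005}
    - {"linear":[-0.015,0.003,0],"rotation":[0,0,0],"grip":0.005}
    - {"linear":[-0.025,0.004,0],"rotation":[0,0,0],"grip":0.005}
    - {"linear":[-0.03,0.005,0],"rotation":[0,0,0],"grip":0.005}
    - {"linear":[-0.03,0.005,0],"rotation":[0,0,0],"grip":0.005}
    - {"linear":[-0.03,0.005,0],"rotation":[0,0,0],"grip":0.005}
    - {"linear":[-0.025,0.0036,0],"rotation":[0,0,0],"grip":0.005}
    - {"linear":[-0.013,0.002,0],"rotation":[0,0,0],"grip":0.005}
    - {"linear":[0,0,0],"rotation":[0,0,0],"grip":0.005}

```text
time: 50.27
tool_pos: [522.2, 288.2, 155.4]
tcp_rot: [0.662, 0.749, -0.001, 0.001]
wrist_force: [0.6, -0.2, -2.2]
opening: 14.5
grip_force: 58.8
```

Call:
apply_moves:
  motion:
    - {"linear":[0,0,0],"rotation":[0,0,0],"grip":0.005}
    - {"linear":[0,0,0],"rotation":[0,0,0],"grip":0.005}
    - {"linear":[0,0,0],"rotation":[0,0,0],"grip":0.005}

```text
time: 50.52
tool_pos: [520.2, 294.7, 155.7]
tcp_rot: [0.659, 0.752, 0.0, -0.0]
wrist_force: [0.1, 0.7, -2.6]
opening: 14.9
grip_force: 58.8
```

```bash
python3 - <<'E'
from h import *
go(521.9,293.5,119,.129)
r=wrist(); im=r["color"]
m=((im.min(2)>165)*255).astype(np.uint8); m=cv2.morphologyEx(m,cv2.MORPH_OPEN,np.ones((3,3)))
for k in cv2.findContours(m,0,1)[0]:
    if cv2.contourArea(k)<9000: continue
    p=cv2.approxPolyDP(cv2.convexHull(k),6,True)[:,0]; z=bot.state()["tool_pos"][2]-82
    W=[ray(r,*x,z)[:2].round(1).tolist() for x in p]; print(p.tolist(),W,np.mean(W,0))
E
```

```text
t 50.52 pos [520.2 294.7 155.7] yaw 0.1313 rotz 0.13 shift [-1.5  1.5 36.7] open 14.9 F [ 0.1  0.7 -2.6]
[[523, 195], [492, 319], [426, 319], [342, 296], [327, 262], [450, 194]] [[640.5, 347.8], [650.5, 269.7], [610.1, 264.3], [555.5, 273.5], [542.6, 294.5], [601.3, 343.2]] [600.08333333 298.83333333]
```

Call:
apply_moves:
  motion:
    - {"linear":[-0.0014,0.0015,0.005],"rotation":[0,0,0.13],"grip":0.005}
    - {"linear":[0,0,0.01],"rotation":[0,0,0],"grip":0.005}
    - {"linear":[0,0,0.007],"rotation":[0,0,0],"grip":0.005}
    - {"linear":[0,0,0.005],"rotation":[0,0,0],"grip":0.005}
    - {"linear":[0,0,0.003],"rotation":[0,0,0],"grip":0.005}
    - {"linear":[0,0,0],"rotation":[0,0,0],"grip":0.005}
    - {"linear":[0,0,0],"rotation":[0,0,0],"grip":0.005}

```text
time: 51.15
tool_pos: [522.5, 291.8, 125.4]
tcp_rot: [0.661, 0.75, -0.0, -0.0]
wrist_force: [-0.4, -0.1, -1.8]
opening: 15.1
grip_force: 58.9
```

```bash
python3 - <<'E'
from h import *
go(521.9,293.5,119,.129)
E
```

```text
t 51.15 pos [522.5 291.8 125.4] yaw 0.1268 rotz -0.13 shift [ 1.7 -0.4  6.4] open 15.1 F [-0.4 -0.1 -1.8]
```

Call:
apply_moves:
  motion:
    - {"linear":[0.0014,-0.0004,0],"rotation":[0,0,-0.1],"grip":0.005}
    - {"linear":[0,0,0.002],"rotation":[0,0,0],"grip":0.005}
    - {"linear":[0,0,0.002],"rotation":[0,0,0],"grip":0.005}
    - {"linear":[0,0,0.001],"rotation":[0,0,0],"grip":0.005}
    - {"linear":[0,0,0.001],"rotation":[0,0,0],"grip":0.005}
    - {"linear":[0,0,0],"rotation":[0,0,0],"grip":0.005}
    - {"linear":[0,0,0],"rotation":[0,0,0],"grip":0.005}

```text
time: 51.73
tool_pos: [522.0, 293.1, 119.6]
tcp_rot: [0.66, 0.751, -0.0, -0.0]
wrist_force: [0.7, 0.2, -3.4]
opening: 14.8
grip_force: 58.9
```

Call:
apply_moves:
  motion:
    - {"linear":[0,0,0.0007],"rotation":[0,0,0],"grip":0.005}
    - {"linear":[0,0,0.0007],"rotation":[0,0,0],"grip":0.005}
    - {"linear":[0,0,0],"rotation":[0,0,0],"grip":0.005}

```text
time: 51.98
tool_pos: [522.1, 293.2, 119.1]
tcp_rot: [0.66, 0.751, 0.0, 0.0]
wrist_force: [-2.9, -2.8, 6.9]
opening: 14.6
grip_force: 60.1
```

Contact at 119.1, the height for a seated lid. Next I release, retreat and check that the lid sits level.

Call:
apply_moves:
  motion:
    - {"linear":[0,0,0],"rotation":[0,0,0],"grip":0.05}
    - {"linear":[0,0,0],"rotation":[0,0,0],"grip":0.05}
    - {"linear":[0,0,0],"rotation":[0,0,0],"grip":0.05}
    - {"linear":[0,0,0],"rotation":[0,0,0],"grip":0.05}
    - {"linear":[0,0,-0.01],"rotation":[0,0,0],"grip":0.05}
    - {"linear":[0,0,-0.03],"rotation":[0,0,0],"grip":0.05}
    - {"linear":[0,0,-0.04],"rotation":[0,0,0],"grip":0.05}
    - {"linear":[0,0,-0.04],"rotation":[0,0,0],"grip":0.05}
    - {"linear":[0,0,-0.035],"rotation":[0,0,0],"grip":0.05}
    - {"linear":[0,0,0],"rotation":[0,0,0],"grip":0.05}
    - {"linear":[0,0,0],"rotation":[0,0,0],"grip":0.05}
    - {"linear":[0,0,0],"rotation":[0,0,0],"grip":0.05}

```text
time: 52.98
tool_pos: [521.8, 292.9, 273.7]
tcp_rot: [0.66, 0.751, 0.0, 0.0]
wrist_force: [-0.2, -0.5, -0.5]
opening: 49.8
grip_force: 0.0
```

```bash
python3 - <<'E'
from h import *
r=wrist(); im=r["color"]; go(521.9,293.5,119,.129)
m=((im.min(2)>165)*255).astype(np.uint8); m=cv2.morphologyEx(m,cv2.MORPH_OPEN,np.ones((3,3)))
for k in cv2.findContours(m,0,1)[0]:
    if cv2.contourArea(k)<9000: continue
    p=cv2.approxPolyDP(cv2.convexHull(k),6,True)[:,0]; W=[ray(r,*x,37)[:2].round(1).tolist() for x in p]; print(p.tolist(),W,np.mean(W,0))
o=cv2.imread("pics/w1.png"); 
for n in("scene","side"):
    c=bot.read_camera(n)["color"].astype(int); q=cv2.resize(cv2.imread(f"pics/{n}0.png"),(560,420),interpolation=cv2.INTER_AREA)[:,:,::-1].astype(int)
    s=np.s_[238:335,375:435] if n=="scene" else np.s_[175:235,165:255]
    d=abs(c-q).max(2)[s]>70; print(n,d.sum(),np.argwhere(d)[:3].tolist())
E
```

```text
t 53.03 pos [521.6 292.7 272.8] yaw 0.1285 rotz -0.03 shift [  0.7   0.4 153.8] open 50.2 F [-0.3  0.3 -0.6]
[[408, 161], [398, 231], [170, 228], [186, 175], [202, 161]] [[643.3, 345.1], [651.8, 267.0], [396.0, 237.3], [412.1, 300.1], [428.3, 317.1]] [506.3  293.32]
scene 142 [[11, 14], [11, 15], [11, 17]]
side 413 [[12, 64], [13, 61], [14, 58]]
```

```bash
python3 -c "
from rig import bot
print(bot.finish_job())"
```

```text
the job is handed in; nothing more can be done
None
```

The job is handed in, with no verdict shown: all three cells are stacked, the tray is home, the crank is half a turn past the calculated contact angle (contact itself not seen), and the lid came down at its seated height, though I had no pictures left to view it after release.

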